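# Turn the squeegee row round onto the press rack

### The job

The four washed squeegees stand in a row on the dark steel wash rack; move them all to the wooden press rack in reverse left-to-right order, because the printer works from the other side: the one furthest left on the wash rack goes into the furthest right slot of the press rack, and so on. Each must end standing upright, blade up, down in its own slot and let go; never tip one over on the way.

Things in the scene. Friction and masses are not known exactly. Their poses are not given: they have to be found in the camera images.
- squeegee_red: Loose squeegee standing blade-up, 95 (x) by 24 (y) by 87 mm, 110-225 g: handle block 72 mm high, wooden with red upper third, topped by a rigid red blade strip 8 mm thick, 15 mm high. Origin: centre of its flat foot; x along the length, y across the thickness, z up. Grip the block across its 24 mm thickness. Stands by itself; same when turned half round.
- squeegee_yellow: Loose squeegee standing blade-up, 95 (x) by 24 (y) by 87 mm, 110-225 g: handle block 72 mm high, wooden with yellow upper third, topped by a rigid yellow blade strip 8 mm thick, 15 mm high. Origin: centre of its flat foot; x along the length, y across the thickness, z up. Grip the block across its 24 mm thickness. Stands by itself; same when turned half round.
- squeegee_green: Loose squeegee standing blade-up, 95 (x) by 24 (y) by 87 mm, 110-225 g: handle block 72 mm high, wooden with green upper third, topped by a rigid green blade strip 8 mm thick, 15 mm high. Origin: centre of its flat foot; x along the length, y across the thickness, z up. Grip the block across its 24 mm thickness. Stands by itself; same when turned half round.
- squeegee_blue: Loose squeegee standing blade-up, 95 (x) by 24 (y) by 87 mm, 110-225 g: handle block 72 mm high, wooden with blue upper third, topped by a rigid blue blade strip 8 mm thick, 15 mm high. Origin: centre of its flat foot; x along the length, y across the thickness, z up. Grip the block across its 24 mm thickness. Stands by itself; same when turned half round.
- cradle_red: Fixed steel slot on the wash rack with red tabs at both ends, where the red squeegee stands at the start; it never moves, so it shows where that squeegee came from. Inside 113 (x) by 40 (y) mm, walls 4 mm. Origin: centre of its underside, on the rack plate; floor 4 mm, rim 28 mm above that (12 and 36 mm above the table). Axes parallel to the wash rack's.
- cradle_yellow: Fixed steel slot on the wash rack with yellow tabs at both ends, where the yellow squeegee stands at the start; it never moves, so it shows where that squeegee came from. Inside 113 (x) by 40 (y) mm, walls 4 mm. Origin: centre of its underside, on the rack plate; floor 4 mm, rim 28 mm above that (12 and 36 mm above the table). Axes parallel to the wash rack's.
- cradle_green: Fixed steel slot on the wash rack with green tabs at both ends, where the green squeegee stands at the start; it never moves, so it shows where that squeegee came from. Inside 113 (x) by 40 (y) mm, walls 4 mm. Origin: centre of its underside, on the rack plate; floor 4 mm, rim 28 mm above that (12 and 36 mm above the table). Axes parallel to the wash rack's.
- cradle_blue: Fixed steel slot on the wash rack with blue tabs at both ends, where the blue squeegee stands at the start; it never moves, so it shows where that squeegee came from. Inside 113 (x) by 40 (y) mm, walls 4 mm. Origin: centre of its underside, on the rack plate; floor 4 mm, rim 28 mm above that (12 and 36 mm above the table). Axes parallel to the wash rack's.
- wash_rack: Fixed dark steel plate, 145 by 430 by 8 mm, with the four cradles in a row at y = +127.5, +42.5, -42.5, -127.5 mm (colours in any order). Origin: on the table under the middle of the row. +y points to the robot's left (within 6 degrees), x away from it. At y about 215 mm stands a small jar, 44 mm across, 50 mm high. May be nearer or farther than the press rack.
- press_rack: Fixed wooden caddy, base 145 by 430 by 12 mm, with four empty slots in a row at x = 0, y = +127.5, +42.5, -42.5, -127.5 mm, each 113 (x) by 40 (y) mm inside, walls 4 mm, floor 12 mm and rim 36 mm above the origin. Origin: on the table under the middle of the row. +y points to the robot's left (within 6 degrees), x away from it. At y about -215 mm: a small tin, 44 mm wide, 45 high.

How it is judged:
By the outcome, as a careful person would: the job done as asked, in the order asked, and still so for the second after the job is handed in, with the robot touching nothing.
It also fails if it takes over 96 s, if anything falls off the work surface, if the arm or the gripper's body presses on something with over 40 N, if the wrist force passes 120 N, or if a joint passes its speed limit or range.

### The arm

A 7-joint arm with a two-finger parallel gripper is mounted at the origin on the work surface. World frame = base frame: x ahead of the robot, y to its left, z up, the work surface at z = 0. Lengths are in m, angles in rad, forces in N, time in s.
With the tool pointing down it reaches from about 0.4 to 0.925 m from the base axis. Payload 5.6 kg.
Tool frame: the origin (TCP) lies on the centre line of the jaws, within the pads' length; the fingertips stand 19 mm ahead of it and the grasp point (between the pads) is the TCP; z points along the fingers, y is the direction in which the jaws open and shut (so a half turn about z gives the same grasp; the last joint's range is limited). The gripper opens to 85 mm and grips with 20 to 120 N. Pads are 22 mm wide; open, the fingers measure 114 mm over their backs; the gripper's body (76 mm by 85 mm) begins 54 mm behind the grasp point. The pads swing forward as they close: fully open they stand 13 mm farther back than shut.
Start: joints at [1.117, 0.468, -0.012, 1.603, 0.006, 1.071, -0.056], TCP at [0.26, -0.596, 0.25] pointing down, gripper open.
Joint ranges: [-2.53, 2.53], [-0.31, 2.02], [-1.57, 1.55], [0.28, 2.44], [-1.29, 4.43], [0.15, 1.84], [-2.92, 2.92]. Speed limits (rad/s): [2.57, 2.57, 3.14, 3.14, 3.14, 3.14, 3.14].

### API

Orientations are given as a unit quaternion [w, x, y, z].
In Python, from cell import bot gives the robot as it stands.
- The arm moves only by the tool jog_arm, never from a script. Its argument "rows" is a list of rows, each an object with "fingers": the opening, from -1 (shut) to 1 (fully open), so that 0 is half open; "delta_pos": the shift along the tool's x, y, z each as a share of 0.12 m, from -1 to 1, a list of three; "twist": the turn about the tool's z as a share of 360 degrees, from -1 to 1. In form: [{"fingers": fingers, "delta_pos": [tx, ty, tz], "twist": twist}, ...]. A call has 1 to 10 rows; each row shifts and turns the pose as measured when the row begins, along the tool's axes as they then stand; what a row does not reach is not made up. A row lasts 1/12 s, in which the tool goes at most 41.7 mm and 7.16 degrees, less where a joint would pass 70% of its speed; a pose out of reach is approached as far as the arm can. A call with a number of a shift or a turn outside -1 to 1 is refused whole. A call with a gripper value outside its range is refused whole. The fingers move at their own pace and stop on an object; "newtons" is the grip in N (left out, the last holds). Time passes only in rows, so rows that do not move let the fingers close. It gives the time, the measured TCP pose, the force and the opening at its end, in the units of the state.
- bot.get_obs(): the state, without advancing time (a new reading comes with each control period).
- bot.capture(name): name is "scene" or "top" or "wrist"; returns the picture (480x640x3 uint8, blue, green, red); there is no depth.
- bot.camera_params(name): a dict with "vfov" (degrees; the focal length in pixels is half the picture's height over the tangent of half this angle, whatever the lens; pixels are square), "cx", "cy" (the principal point, pixels), "R" (3x3) and "t" (3): a world point X has camera coordinates R X + t. Camera axes: x right, y down, z forward; pixel columns grow to the right and rows downward; lengths in m; the calibration is good to about 2 mm. The wrist camera is an equidistant fisheye: a pixel r from the principal point sees the ray r / f radians off the axis. A picture is of the moment at which its call begins: read the wrist's pose just before it. camera_params takes no time and is no camera call; for the wrist camera it gives the pose at the moment of the call.
- bot.job_done(): hands the job in, once; it reports no verdict.
The state is a dict: "time_s": time; "joints": joint angles; "dq": joint speeds; "joint_efforts": joint torques, N m; "ee_pos": TCP position; "eef_rot": TCP orientation; "contact_force": force on the tool from outside, world axes, zero at the start; "torque": the same for the moment, N m; "width": finger opening in m.
Only numpy, scipy, OpenCV 4.12 (cv2) and the standard library are available. Lean on these libraries where they do the work, as an engineer would, in place of code of your own. Each camera call takes 0.05 s, during which the arm holds its last target.

## Working session

There is one attempt and no reset: what is moved stays moved. The work goes in short steps, Python scripts to look and compute and a tool call to move; the robot and the scene stay as the last step left them, time stands still between calls to the robot, and variables do not carry over. Pictures are saved under pics/ and viewed, and the job is handed in when it is done.

Besides the shell and the picture viewer there is one more tool, called as name([rows], argument=value, ...), one row to a line, values as JSON. jog_arm: Moves the arm, as the interface text tells. Its arguments: {"type":"object","properties":{"rows":{"type":"array"},"newtons":{"type":"number"}},"required":["rows"]}

```bash
mkdir -p pics; ls; python3 - <<'E'
from cell import bot
import cv2,json
o=bot.get_obs(); print(o)
for n in ("scene","top"):
    cv2.imwrite(f"pics/{n}0.png",bot.capture(n)); p=bot.camera_params(n); print(n,p)
E
```

```text
pics
{'time_s': 0.0, 'joints': array([ 1.11698449,  0.46843088, -0.01163252,  1.60365709,  0.0059744 ,
        1.07140872, -0.05633034]), 'dq': array([ 0.00088219,  0.00075752, -0.00222194,  0.00239438,  0.00224663,
        0.00135809, -0.00193849]), 'joint_efforts': array([ 5.17743556e-04, -5.32392526e+01,  2.15424690e-02, -2.51309538e+01,
        1.13993272e-02,  7.56182213e-03,  9.53494990e-07]), 'ee_pos': array([ 0.25932179, -0.59543261,  0.24928961]), 'eef_rot': array([-9.04395046e-04,  9.78985993e-01,  2.03925358e-01, -2.35805417e-04]), 'contact_force': array([-0.32256541, -0.39146174, -0.69624303]), 'torque': array([-0.00506634, -0.00568091, -0.04535592]), 'width': 0.0853610066418417}
scene {'vfov': 43.89189136219373, 'cx': 314.757040333868, 'cy': 245.88930527069706, 'R': array([[-0.86244836,  0.50614227, -0.00168379],
       [ 0.41070527,  0.69787513, -0.58676357],
       [-0.29581077, -0.50674482, -0.80975656]]), 't': array([ 0.48002359, -0.18025268,  1.08005517])}
top {'vfov': 51.82548773580258, 'cx': 322.4345602642267, 'cy': 233.3757056166177, 'R': array([[-0.00607746, -0.99995405, -0.00741345],
       [-0.98245142,  0.00735282, -0.18637365],
       [ 0.1864196 ,  0.00615067, -0.98245097]]), 't': array([-0.01778214,  0.56266439,  0.69018107])}
```

View pics/scene0.png

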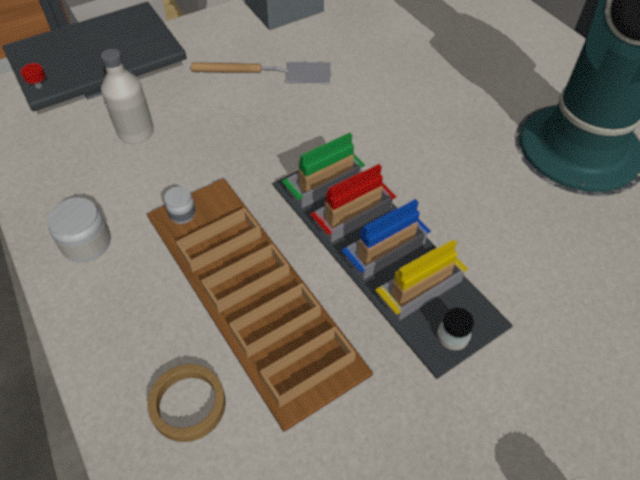

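View pics/top0.png

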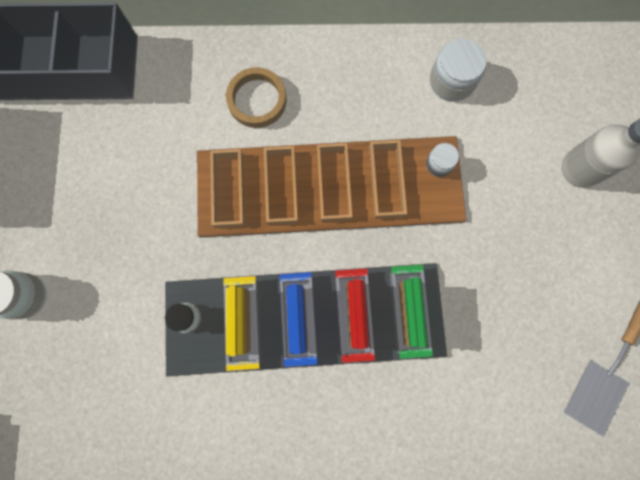

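The top view has +x up and +y left. Wash row from left to right is yellow, blue, red, green, at columns of about 240, 298, 355 and 412. The press slots are farther out, at columns of about 227, 281, 335 and 388. I'll crop in to measure.

```bash
python3 - <<'E'
import cv2
im=cv2.imread("pics/top0.png")
a=im[130:240,195:470]; cv2.imwrite("pics/c1.png",cv2.resize(a,(792,317),interpolation=cv2.INTER_CUBIC))
a=im[260:380,160:450]; cv2.imwrite("pics/c2.png",cv2.resize(a,(797,330),interpolation=cv2.INTER_CUBIC))
for n,(y0,x0) in {"c3":(255,215),"c4":(255,325)}.items():
    a=im[y0:y0+120,x0:x0+120]; cv2.imwrite(f"pics/{n}.png",cv2.resize(a,(600,600),interpolation=cv2.INTER_CUBIC))
for n,(y0,x0) in {"c5":(130,200),"c6":(130,305)}.items():
    a=im[y0:y0+110,x0:x0+110]; cv2.imwrite(f"pics/{n}.png",cv2.resize(a,(550,550),interpolation=cv2.INTER_CUBIC))
E
```

```text
(no output)
```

View pics/c3.png

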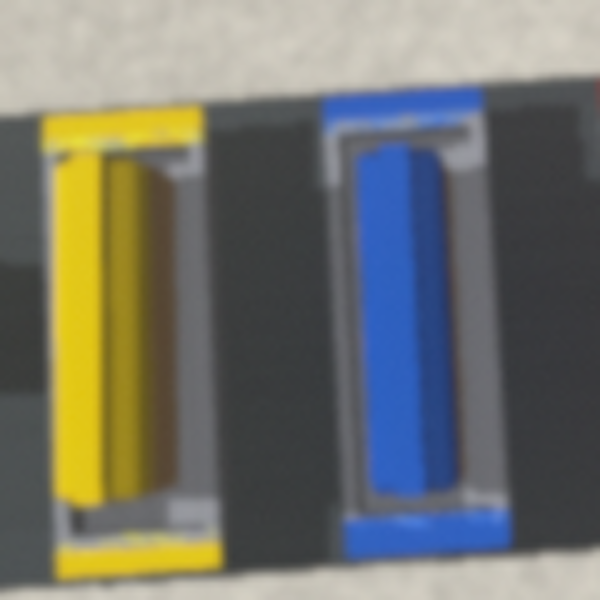

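View pics/c4.png

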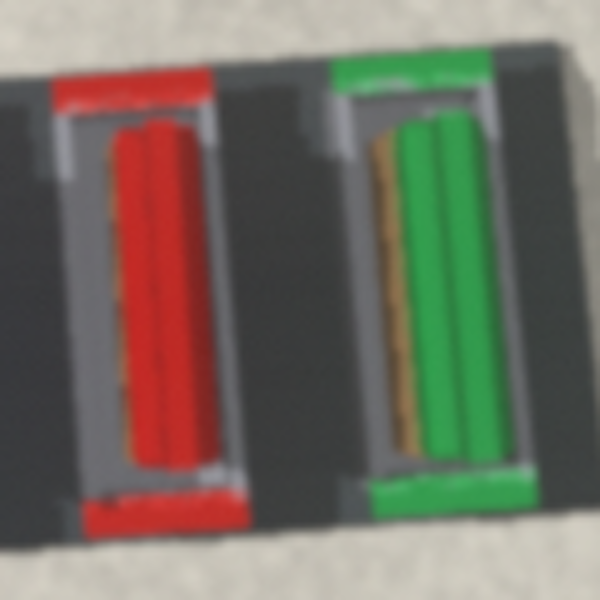

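View pics/c5.png

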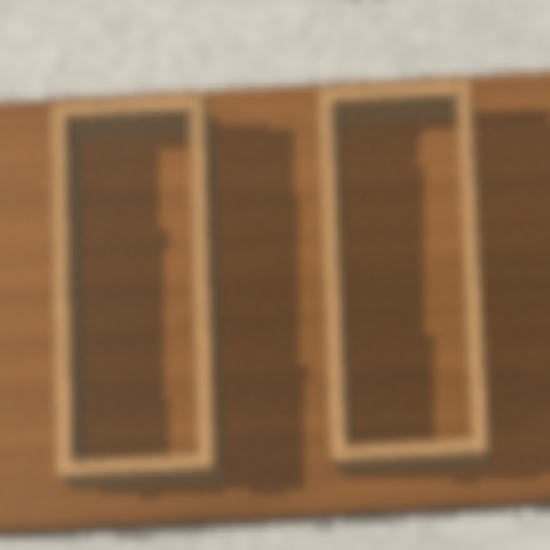

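View pics/c6.png

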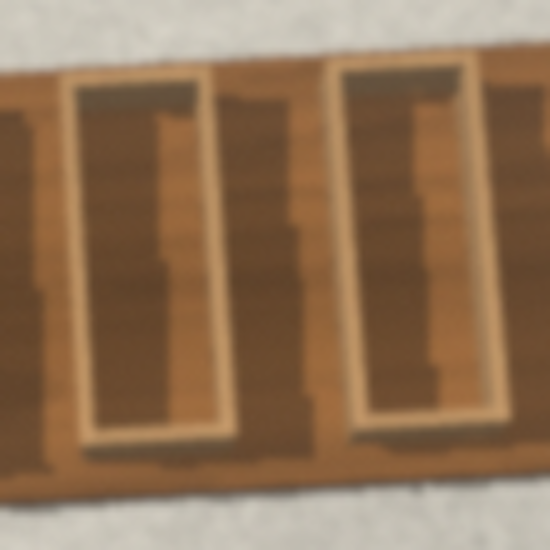

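```bash
cat > h.py <<'E'
import numpy as np, cv2
from scipy.optimize import least_squares, minimize
P={'top':dict(vfov=51.82548773580258,cx=322.4345602642267,cy=233.3757056166177,R=np.array([[-0.00607746,-0.99995405,-0.00741345],[-0.98245142,0.00735282,-0.18637365],[0.1864196,0.00615067,-0.98245097]]),t=np.array([-0.01778214,0.56266439,0.69018107])),
'scene':dict(vfov=43.89189136219373,cx=314.757040333868,cy=245.88930527069706,R=np.array([[-0.86244836,0.50614227,-0.00168379],[0.41070527,0.69787513,-0.58676357],[-0.29581077,-0.50674482,-0.80975656]]),t=np.array([0.48002359,-0.18025268,1.08005517]))}
def proj(n,X):
    p=P[n]; f=240/np.tan(np.radians(p['vfov']/2)); c=np.atleast_2d(X)@p['R'].T+p['t']
    return f*c[:,:2]/c[:,2:]+[p['cx'],p['cy']]
def unproj(n,uv,z):
    p=P[n]; f=240/np.tan(np.radians(p['vfov']/2)); uv=np.atleast_2d(uv)
    d=np.c_[(uv-[p['cx'],p['cy']])/f,np.ones(len(uv))]@p['R']; C=-p['R'].T@p['t']
    return C+d*((z-C[2])/d[:,2])[:,None]
def rect(x,y,a,lx,ly,z):
    q=np.array([[1,1],[1,-1],[-1,-1],[-1,1]])*[lx/2,ly/2]; c,s=np.cos(a),np.sin(a)
    q=q@np.array([[c,s],[-s,c]])+[x,y]; return np.c_[q,np.full(4,z)]
E
cat > m.py <<'E'
from h import *
def px(o,l,s=5): return np.array([[o[0]+(u+.5)/s-.5,o[1]+(v+.5)/s-.5] for u,v in l])
S=[px((200,130),[(51,101),(204,95),(214,468),(58,476)]),px((200,130),[(319,89),(470,81),(487,454),(334,463)]),
   px((305,130),[(60,75),(211,67),(236,436),(81,446)]),px((305,130),[(325,61),(478,52),(510,421),(352,429)])]
ys=[.1275,.0425,-.0425,-.1275]
for s in S:
    w=unproj('top',s,.036); print(w.mean(0)[:2].round(4),"len",np.linalg.norm(w[0]-w[3]).round(4),np.linalg.norm(w[1]-w[2]).round(4),"wid",np.linalg.norm(w[0]-w[1]).round(4))
def pos(p,y): return p[0]-np.sin(p[2])*y,p[1]+np.cos(p[2])*y
def pr(p): return np.concatenate([proj('top',rect(*pos(p,y),p[2],.121,.048,.036)) for y in ys])
r=least_squares(lambda p:(pr(p)-np.concatenate(S)).ravel(),[.6,0.05,0]); print("press",r.x,"rms px",np.sqrt(np.mean(r.fun**2)))
for y in ys: print(np.round(pos(r.x,y),4))
# squeegees
im=cv2.imread("pics/top0.png"); hsv=cv2.cvtColor(im,cv2.COLOR_BGR2HSV)
H,Sa,V=[hsv[...,i].astype(int) for i in range(3)]
M=dict(yellow=((H>22)&(H<33)&(Sa>150),(285,355),(222,250)),blue=((H>100)&(H<125)&(Sa>120),(281,356),(280,322)),
 red=(((H<6)|(H>174))&(Sa>150),(278,351),(340,372)),green=((H>50)&(H<80)&(Sa>120),(275,347),(395,430)))
ov=cv2.resize(im[250:390,155:455],None,fx=2.66,fy=2.66,interpolation=cv2.INTER_CUBIC)
K=8
for c,(m,rr,cc) in M.items():
    m=m.copy(); m[:rr[0]]=0; m[rr[1]:]=0; m[:,:cc[0]]=0; m[:,cc[1]:]=0
    roi=(slice(rr[0]-4,rr[1]+4),slice(cc[0]-6,cc[1]+6)); 
    mk=m[roi].astype(np.float32)
    def ren(p):
        img=np.zeros((mk.shape[0]*K,mk.shape[1]*K),np.uint8)
        off=np.array([roi[1].start,roi[0].start])
        for (t,z0,z1) in ((.024,.060,.084),(.008,.084,.099)):
            q=np.r_[proj('top',rect(*p,.095,t,z0)),proj('top',rect(*p,.095,t,z1))]
            q=(q-off+.5)*K-.5
            cv2.fillConvexPoly(img,cv2.convexHull(np.round(q).astype(np.int32)),255)
        return cv2.resize(img,mk.shape[::-1],interpolation=cv2.INTER_AREA)/255.
    v,u=np.nonzero(m); w=unproj('top',[[u.mean(),v.mean()]],.085)[0]
    best=min((minimize(lambda p:((ren([p[0],p[1],p[2]*10])-mk)**2).sum(),[w[0],w[1]+dy,a],method='Nelder-Mead',options=dict(initial_simplex=np.array([[w[0],w[1]+dy,a],[w[0]+.004,w[1]+dy,a],[w[0],w[1]+dy+.005,a],[w[0],w[1]+dy,a+.005]]),maxiter=300)) for dy in (-.004,.004) for a in (0,.005)),key=lambda r:r.fun)
    p=[best.x[0],best.x[1],best.x[2]*10]
    print(c,np.round(p,4),"mismatch",round(best.fun,1),"of",mk.sum())
    for t,z in ((.024,.084),(.008,.099)):
        q=(proj('top',rect(*p,.095,t,z))-[155,250]+.5)*2.66-.5
        cv2.polylines(ov,[np.round(q).astype(np.int32)],True,(255,255,255) if t<.02 else (255,0,255),1)
cv2.imwrite("pics/ov.png",ov)
E
python3 m.py
```

```text
[0.6425 0.1295] len 0.1222 0.1216 wid 0.0488
[0.6461 0.0445] len 0.122 0.1218 wid 0.0482
[ 0.6505 -0.0401] len 0.1212 0.1207 wid 0.0482
[ 0.6548 -0.1247] len 0.1204 0.1208 wid 0.0489
press [0.64844261 0.00229234 0.04902984] rms px 0.25527709083567846
[0.6422 0.1296]
[0.6464 0.0447]
[ 0.6505 -0.0402]
[ 0.6547 -0.1251]
yellow [0.4355 0.1029 0.0305] mismatch 84.7 of 1266.0
blue [0.436  0.0168 0.0538] mismatch 65.4 of 1156.0
red [ 0.4429 -0.0704  0.0506] mismatch 83.1 of 1142.0
green [ 0.4443 -0.1519  0.0747] mismatch 223.5 of 1134.0
```

View pics/ov.png

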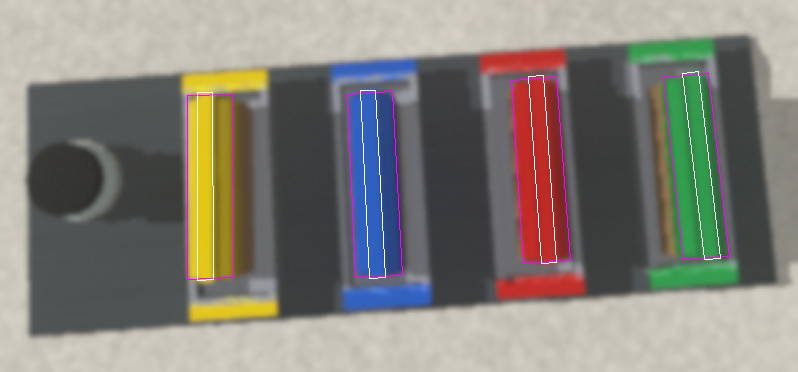

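```bash
python3 - <<'E'
import cv2
im=cv2.imread("pics/scene0.png")
a=im[125:225,270:400]; cv2.imwrite("pics/s1.png",cv2.resize(a,(780,600),interpolation=cv2.INTER_CUBIC))
E
```

```text
(no output)
```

View pics/s1.png

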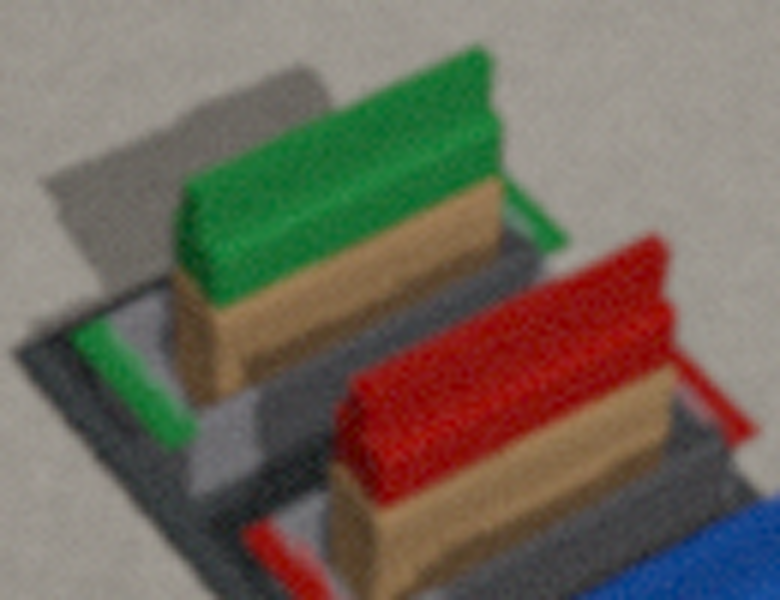

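```bash
python3 - <<'E'
from h import *
print(-P['top']['R'].T@P['top']['t'])
im=cv2.imread("pics/top0.png"); hsv=cv2.cvtColor(im,cv2.COLOR_BGR2HSV)
for r in (290,310,330):
    print(r,[(c,*map(int,hsv[r,c])) for c in range(398,430)])
print([(c,*map(int,hsv[310,c])) for c in range(224,256)])
for y in (-.145,-.15,-.155):
  for yy,z in ((.012,.012),(.012,.06),(.012,.084),(.004,.084),(.004,.099),(-.004,.099),(-.012,.084)):
    print(y,yy,z,proj('top',[.441,y+yy,z]).round(1))
E
```

```text
[ 0.42401908 -0.02616357  0.78280305]
290 [(398, 12, 13, 100), (399, 17, 55, 92), (400, 16, 96, 101), (401, 16, 107, 121), (402, 17, 109, 133), (403, 25, 99, 124), (404, 48, 109, 119), (405, 64, 145, 127), (406, 67, 166, 143), (407, 68, 171, 155), (408, 67, 169, 158), (409, 68, 168, 156), (410, 67, 169, 154), (411, 67, 166, 146), (412, 67, 160, 132), (413, 67, 162, 132), (414, 67, 167, 145), (415, 67, 168, 153), (416, 67, 169, 154), (417, 67, 167, 154), (418, 68, 168, 150), (419, 67, 161, 138), (420, 67, 152, 119), (421, 66, 131, 107), (422, 65, 84, 103), (423, 71, 34, 104), (424, 90, 10, 100), (425, 100, 8, 90), (426, 75, 14, 74), (427, 83, 15, 66), (428, 80, 12, 64), (429, 83, 15, 66)]
310 [(398, 113, 9, 109), (399, 0, 5, 103), (400, 15, 32, 97), (401, 15, 72, 92), (402, 17, 104, 105), (403, 17, 110, 128), (404, 20, 107, 133), (405, 33, 94, 120), (406, 53, 114, 121), (407, 66, 157, 130), (408, 67, 175, 147), (409, 68, 174, 157), (410, 68, 173, 158), (411, 68, 175, 156), (412, 68, 172, 153), (413, 67, 168, 144), (414, 67, 169, 131), (415, 67, 167, 133), (416, 68, 171, 146), (417, 68
[... 1603 characters left out ...]
.4]]
-0.145 0.012 0.06 [[400.1 314.6]]
-0.145 0.012 0.084 [[402.7 314.2]]
-0.145 0.004 0.084 [[408.4 314.2]]
-0.145 0.004 0.099 [[410.2 313.9]]
-0.145 -0.004 0.099 [[416.1 313.9]]
-0.145 -0.012 0.084 [[419.9 314.1]]
-0.15 0.012 0.012 [[398.8 315.4]]
-0.15 0.012 0.06 [[403.6 314.6]]
-0.15 0.012 0.084 [[406.3 314.2]]
-0.15 0.004 0.084 [[412.  314.2]]
-0.15 0.004 0.099 [[413.9 313.9]]
-0.15 -0.004 0.099 [[419.7 313.8]]
-0.15 -0.012 0.084 [[423.5 314.1]]
-0.155 0.012 0.012 [[402.  315.4]]
-0.155 0.012 0.06 [[407.1 314.6]]
-0.155 0.012 0.084 [[409.8 314.2]]
-0.155 0.004 0.084 [[415.6 314.1]]
-0.155 0.004 0.099 [[417.5 313.9]]
-0.155 -0.004 0.099 [[423.4 313.8]]
-0.155 -0.012 0.084 [[427.1 314.1]]
```

The mask fits agree with the given sizes: slot rims measure 120–122 mm by 48–49 mm against 121 by 48 nominal. The overlay's block and blade outlines lie on the squeegees. Next I turn the tool to line up with the racks.

jog_arm([
  {"fingers":0.4,"delta_pos":[0,0,0],"twist":0.0175},
  {"fingers":0.4,"delta_pos":[0,0,0],"twist":0.0175},
  {"fingers":0.4,"delta_pos":[0,0,0],"twist":0.0175},
  {"fingers":0.4,"delta_pos":[0,0,0],"twist":0},
], newtons=40)

```text
time_s: 0.43
ee_pos: [0.2585, -0.5944, 0.247]
eef_rot: [-0.003, 0.999, 0.033, -0.001]
contact_force: [-0.1, -0.2, -0.0]
width: 0.0597
```

```bash
cat > g.py <<'E'
import sys,numpy as np
from cell import bot
from scipy.spatial.transform import Rotation as Ro
def go(x,y,z,yaw):
    o=bot.get_obs(); q=np.array(o['eef_rot']); R=Ro.from_quat(q[[1,2,3,0]]).as_matrix()
    th=np.arctan2(R[1,0],R[0,0]); p=np.array(o['ee_pos'])
    tw=-(yaw-th); tw=(tw+np.pi/2)%np.pi-np.pi/2
    print("t",round(o['time_s'],2),"pos",p.round(4),"yaw",round(th,4),"tilt",R[:,2].round(3),"w",round(o['width'],4),"F",np.round(o['contact_force'],1),"j",np.round(o['joints'],2))
    d=np.array([x,y,z])-p
    print("world d",d.round(4),"tool share now",(R.T@d/.12).round(3),"twist",round(tw/2/np.pi,4))
    c,s=np.cos(yaw),np.sin(yaw); R2=np.array([[c,s,0],[s,-c,0],[0,0,-1]])
    print("share after twist",(R2.T@d/.12).round(3),"rows",(np.linalg.norm(d)/.0417).round(2))
if __name__=="__main__": go(*map(float,sys.argv[1:5]))
E
python3 g.py .4443 -.1513 .20 .07
```

```text
t 0.43 pos [ 0.2585 -0.5944  0.247 ] yaw 0.0661 tilt [-0.002  0.006 -1.   ] w 0.0597 F [-0.1 -0.2 -0. ] j [ 1.06  0.47  0.06  1.61 -0.03  1.07 -0.37]
world d [ 0.1858  0.4431 -0.047 ] tool share now [ 1.789 -3.58   0.409] twist -0.0006
share after twist [ 1.802 -3.575  0.392] rows 11.58
```

jog_arm([
  {"fingers":0.4,"delta_pos":[0.15,-0.3,0.03],"twist":0},
  {"fingers":0.4,"delta_pos":[0.15,-0.3,0.03],"twist":0},
  {"fingers":0.4,"delta_pos":[0.15,-0.3,0.03],"twist":0},
  {"fingers":0.4,"delta_pos":[0.15,-0.3,0.03],"twist":0},
  {"fingers":0.4,"delta_pos":[0.15,-0.3,0.03],"twist":0},
  {"fingers":0.4,"delta_pos":[0.15,-0.3,0.03],"twist":0},
  {"fingers":0.4,"delta_pos":[0.15,-0.3,0.03],"twist":0},
  {"fingers":0.4,"delta_pos":[0.15,-0.3,0.03],"twist":0},
  {"fingers":0.4,"delta_pos":[0.15,-0.3,0.03],"twist":0},
  {"fingers":0.4,"delta_pos":[0.15,-0.3,0.03],"twist":0},
])

```text
time_s: 1.27
ee_pos: [0.4079, -0.2183, 0.2074]
eef_rot: [0.0, 0.999, 0.041, -0.004]
contact_force: [1.2, 0.2, 0.1]
width: 0.0598
```

```bash
python3 g.py .4443 -.1513 .18 .07
```

```text
t 1.27 pos [ 0.4079 -0.2183  0.2074] yaw 0.0822 tilt [-0.007 -0.001 -1.   ] w 0.0598 F [1.2 0.2 0.1] j [ 0.54  0.22 -0.13  2.08  0.04  0.85 -1.11]
world d [ 0.0364  0.067  -0.0274] tool share now [ 0.35  -0.532  0.225] twist 0.0019
share after twist [ 0.342 -0.536  0.228] rows 1.94
```

jog_arm([
  {"fingers":0.4,"delta_pos":[0.175,-0.27,0.1],"twist":0.002},
  {"fingers":0.4,"delta_pos":[0.17,-0.26,0.1],"twist":0},
  {"fingers":0.4,"delta_pos":[0,0,0],"twist":0},
  {"fingers":0.4,"delta_pos":[0,0,0],"twist":0},
])

```text
time_s: 1.6
ee_pos: [0.4474, -0.139, 0.1825]
eef_rot: [-0.001, 0.999, 0.049, -0.002]
contact_force: [0.5, -0.3, -0.0]
width: 0.0595
```

```bash
python3 g.py .4443 -.1513 .063 .07;python3 - <<'E'
from cell import bot
import cv2
cv2.imwrite("pics/w1.png",bot.capture("wrist"));
E
```

```text
t 1.6 pos [ 0.4474 -0.139   0.1825] yaw 0.0977 tilt [-0.005  0.001 -1.   ] w 0.0595 F [ 0.5 -0.3 -0. ] j [ 0.4   0.27 -0.19  2.08  0.07  0.8  -1.31]
world d [-0.0031 -0.0123 -0.1195] tool share now [-0.031  0.102  0.996] twist 0.0044
share after twist [-0.033  0.101  0.996] rows 2.88
```

View pics/w1.png

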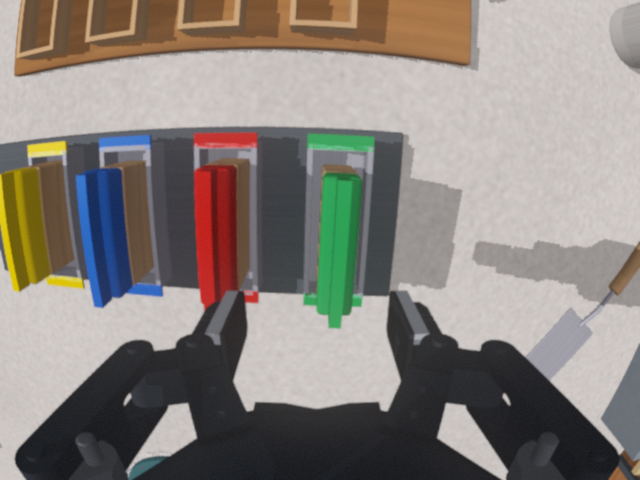

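Wrist view: green is between the jaws, blade at columns 325–345, and the jaw centre is near 318. That fits the 12 mm overshoot reported. I'll correct it, then check with a model overlay.

jog_arm([
  {"fingers":0.4,"delta_pos":[-0.033,0.101,0.2],"twist":0.0044},
  {"fingers":0.4,"delta_pos":[0,0,0.0],"twist":0},
  {"fingers":0.4,"delta_pos":[0,0,0],"twist":0},
])

```text
time_s: 1.9
ee_pos: [0.4447, -0.1535, 0.1593]
eef_rot: [-0.0, 0.999, 0.035, -0.001]
contact_force: [0.2, 1.4, -0.2]
width: 0.06
```

```bash
python3 g.py .4443 -.1513 .063 .07; cat > wv.py <<'E'
import sys
from h import *
from cell import bot
def wproj(p,X):
    f=240/np.tan(np.radians(p['vfov']/2)); c=np.atleast_2d(X)@np.array(p['R']).T+p['t']
    r=np.linalg.norm(c[:,:2],axis=1); th=np.arctan2(r,c[:,2]); return (f*th/r)[:,None]*c[:,:2]+[p['cx'],p['cy']]
SQ=dict(yellow=(.4355,.1029,.0305),blue=(.436,.0168,.0538),red=(.4429,-.0704,.0506),green=(.4443,-.1513,.07))
def show(name,sq=SQ,press=(.64844,.00229,.04903)):
    p=bot.camera_params('wrist'); im=bot.capture('wrist')
    for s in sq.values():
        for t,z,c in ((.024,.084,(255,0,255)),(.008,.099,(255,255,255)),(.024,.012,(0,255,255))):
            R=rect(*s,.095,t,z); pts=np.concatenate([R[i]+(R[(i+1)%4]-R[i])*np.linspace(0,1,9)[:,None] for i in range(4)])
            cv2.polylines(im,[np.round(wproj(p,pts)*8).astype(np.int32)],True,c,1,cv2.LINE_AA,3)
    for y in (.1275,.0425,-.0425,-.1275):
        R=rect(press[0]-np.sin(press[2])*y,press[1]+np.cos(press[2])*y,press[2],.121,.048,.036)
        cv2.polylines(im,[np.round(wproj(p,R)*8).astype(np.int32)],True,(0,255,0),1,cv2.LINE_AA,3)
    cv2.imwrite(name,im)
if __name__=="__main__": show(sys.argv[1])
E
python3 wv.py pics/w2.png
```

```text
t 1.9 pos [ 0.4447 -0.1535  0.1593] yaw 0.0709 tilt [-0.003  0.001 -1.   ] w 0.06 F [ 0.2  1.4 -0.2] j [ 0.41  0.31 -0.17  2.1   0.08  0.74 -1.31]
world d [-0.0004  0.0022 -0.0963] tool share now [ 0.001 -0.017  0.803] twist 0.0001
share after twist [-0.002 -0.018  0.803] rows 2.31
```

View pics/w2.png

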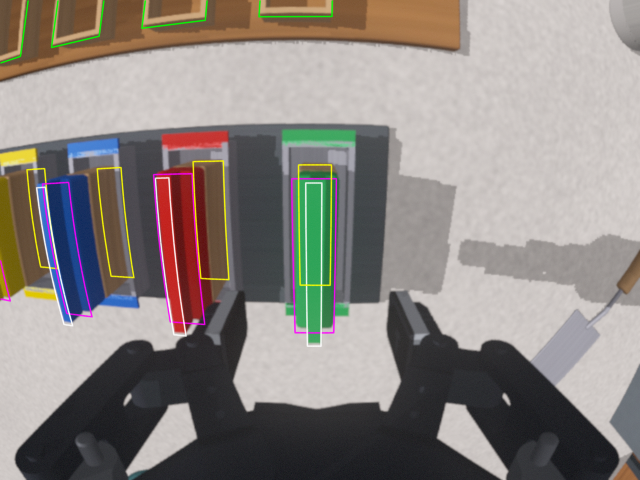

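The overlay matches green to within a few pixels. Now I descend.

jog_arm([
  {"fingers":0.4,"delta_pos":[0.0,-0.018,0.25],"twist":0},
  {"fingers":0.4,"delta_pos":[0,0,0.25],"twist":0},
  {"fingers":0.4,"delta_pos":[0,0,0.15],"twist":0},
  {"fingers":0.4,"delta_pos":[0,0,0.0],"twist":0},
])

```text
time_s: 2.28
ee_pos: [0.4472, -0.1554, 0.0843]
eef_rot: [0.002, 0.999, 0.034, 0.003]
contact_force: [-1.2, 0.0, 0.8]
width: 0.0595
```

```bash
python3 g.py .4443 -.1513 .063 .07
```

```text
t 2.28 pos [ 0.4472 -0.1554  0.0843] yaw 0.0676 tilt [ 0.007 -0.003 -1.   ] w 0.0595 F [-1.2  0.   0.8] j [ 0.39  0.44 -0.15  2.14  0.12  0.56 -1.35]
world d [-0.0029  0.0041 -0.0213] tool share now [-0.023 -0.036  0.177] twist -0.0004
share after twist [-0.021 -0.036  0.178] rows 0.53
```

jog_arm([
  {"fingers":0.4,"delta_pos":[-0.02,-0.036,0.12],"twist":0},
  {"fingers":0.4,"delta_pos":[0,0,0.05],"twist":0},
  {"fingers":0.4,"delta_pos":[0,0,0.0],"twist":0},
])

```text
time_s: 2.53
ee_pos: [0.4463, -0.153, 0.0664]
eef_rot: [0.003, 0.999, 0.033, 0.005]
contact_force: [-0.4, -0.3, 1.1]
width: 0.0601
```

```bash
python3 g.py .4443 -.1513 .063 .07
```

```text
t 2.53 pos [ 0.4463 -0.153   0.0664] yaw 0.0667 tilt [ 0.01  -0.005 -1.   ] w 0.0601 F [-0.4 -0.3  1.1] j [ 0.38  0.47 -0.14  2.15  0.13  0.52 -1.37]
world d [-0.002   0.0017 -0.0034] tool share now [-0.016 -0.015  0.028] twist -0.0005
share after twist [-0.015 -0.015  0.029] rows 0.1
```

jog_arm([
  {"fingers":0.0,"delta_pos":[-0.01,-0.016,0.025],"twist":0},
  {"fingers":-0.3,"delta_pos":[0,0,0],"twist":0},
  {"fingers":-0.6,"delta_pos":[0,0,0.0],"twist":0},
  {"fingers":-1,"delta_pos":[0,0,0.0],"twist":0},
  {"fingers":-1,"delta_pos":[0,0,0.0],"twist":0},
  {"fingers":-1,"delta_pos":[0,0,0.0],"twist":0},
])

```text
time_s: 3.03
ee_pos: [0.4478, -0.1527, 0.068]
eef_rot: [0.004, 0.999, 0.033, 0.008]
contact_force: [-0.3, -0.4, -1.9]
width: 0.0238
```

```bash
python3 g.py .6422 .1296 .18 .049
```

```text
t 3.03 pos [ 0.4478 -0.1527  0.068 ] yaw 0.0659 tilt [ 0.017 -0.007 -1.   ] w 0.0238 F [-0.3 -0.4 -1.9] j [ 0.37  0.47 -0.14  2.15  0.13  0.51 -1.37]
world d [0.1944 0.2823 0.112 ] tool share now [ 1.787 -2.233 -0.924] twist 0.0027
share after twist [ 1.733 -2.27  -0.934] rows 8.65
```

jog_arm([
  {"fingers":-1,"delta_pos":[0,0,-0.15],"twist":0},
  {"fingers":-1,"delta_pos":[0,0,-0.25],"twist":0},
  {"fingers":-1,"delta_pos":[0,0,-0.25],"twist":0},
  {"fingers":-1,"delta_pos":[0,0,-0.2],"twist":0},
  {"fingers":-1,"delta_pos":[0,0,0],"twist":0},
])

```text
time_s: 3.45
ee_pos: [0.4441, -0.1512, 0.1722]
eef_rot: [0.003, 0.999, 0.033, 0.005]
contact_force: [-0.2, 0.6, -1.3]
width: 0.0238
```

```bash
python3 g.py .6422 .1296 .18 .049;  python3 wv.py pics/w3.png
```

```text
t 3.45 pos [ 0.4441 -0.1512  0.1722] yaw 0.0665 tilt [ 0.01  -0.005 -1.   ] w 0.0238 F [-0.2  0.6 -1.3] j [ 0.41  0.28 -0.18  2.1   0.08  0.76 -1.32]
world d [0.1981 0.2808 0.0078] tool share now [ 1.803 -2.225 -0.06 ] twist 0.0028
share after twist [ 1.763 -2.257 -0.065] rows 8.24
```

View pics/w3.png

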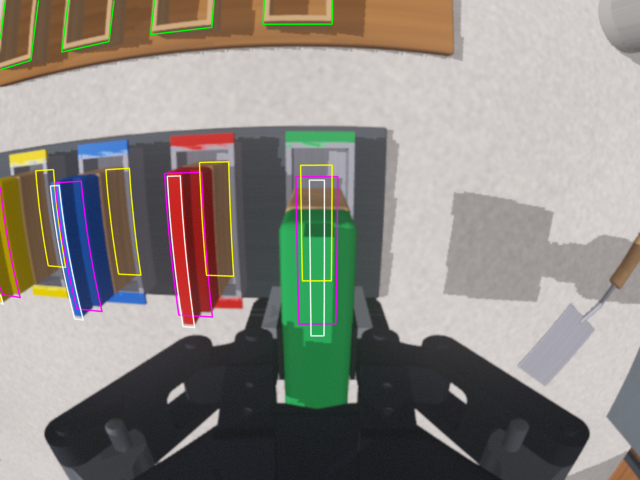

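jog_arm([
  {"fingers":-1,"delta_pos":[0.15,-0.1,-0.08],"twist":0.003},
  {"fingers":-1,"delta_pos":[0.2,-0.256,-0.03],"twist":0},
  {"fingers":-1,"delta_pos":[0.2,-0.256,-0.01],"twist":0},
  {"fingers":-1,"delta_pos":[0.2,-0.256,-0.01],"twist":0},
  {"fingers":-1,"delta_pos":[0.2,-0.256,-0.01],"twist":0},
  {"fingers":-1,"delta_pos":[0.2,-0.256,-0.01],"twist":0},
  {"fingers":-1,"delta_pos":[0.2,-0.256,-0.01],"twist":0},
  {"fingers":-1,"delta_pos":[0.15,-0.2,-0.01],"twist":0},
  {"fingers":-1,"delta_pos":[0.05,-0.1,0],"twist":0},
  {"fingers":-1,"delta_pos":[0,0,0],"twist":0},
])

```text
time_s: 4.33
ee_pos: [0.6176, 0.0969, 0.1741]
eef_rot: [0.003, 1.0, 0.018, -0.007]
contact_force: [-1.3, -0.0, -2.4]
width: 0.0235
```

```bash
python3 g.py .644 .1296 .12 .049
```

```text
t 4.33 pos [0.6176 0.0969 0.1741] yaw 0.0358 tilt [-0.014 -0.005 -1.   ] w 0.0235 F [-1.3 -0.  -2.4] j [-0.04  0.53 -0.23  1.71  0.15  0.94 -1.86]
world d [ 0.0264  0.0327 -0.0541] tool share now [ 0.236 -0.266  0.446] twist -0.0021
share after twist [ 0.233 -0.261  0.451] rows 1.64
```

jog_arm([
  {"fingers":-1,"delta_pos":[0.12,-0.14,0.05],"twist":-0.002},
  {"fingers":-1,"delta_pos":[0.11,-0.12,0.1],"twist":0},
  {"fingers":-1,"delta_pos":[0,0,0.1],"twist":0},
  {"fingers":-1,"delta_pos":[0,0,0.0],"twist":0},
])

```text
time_s: 4.67
ee_pos: [0.6399, 0.1256, 0.1362]
eef_rot: [0.005, 1.0, 0.024, -0.012]
contact_force: [-1.6, -1.1, -1.7]
width: 0.0236
```

```bash
python3 g.py .644 .1296 .11 .049
```

```text
t 4.67 pos [0.6399 0.1256 0.1362] yaw 0.0475 tilt [-0.024 -0.011 -1.   ] w 0.0236 F [-1.6 -1.1 -1.7] j [-0.09  0.62 -0.22  1.65  0.17  0.91 -1.9 ]
world d [ 0.0041  0.004  -0.0262] tool share now [ 0.041 -0.034  0.217] twist -0.0002
share after twist [ 0.036 -0.031  0.219] rows 0.64
```

jog_arm([
  {"fingers":-1,"delta_pos":[0.045,-0.035,0.1],"twist":0},
  {"fingers":-1,"delta_pos":[0.0,0.0,0.12],"twist":0},
  {"fingers":-1,"delta_pos":[0,0,0.1],"twist":0},
  {"fingers":-1,"delta_pos":[0,0,0.05],"twist":0},
  {"fingers":-1,"delta_pos":[0,0,0.0],"twist":0},
])

```text
time_s: 5.08
ee_pos: [0.6401, 0.1223, 0.0865]
eef_rot: [0.007, 1.0, 0.021, -0.015]
contact_force: [1.3, 3.6, -2.0]
width: 0.0235
```

```bash
python3 g.py .644 .1296 .068 .049;  python3 wv.py pics/w4.png
```

```text
t 5.08 pos [0.6401 0.1223 0.0865] yaw 0.0417 tilt [-0.031 -0.015 -0.999] w 0.0235 F [ 1.3  3.6 -2. ] j [-0.1   0.69 -0.21  1.67  0.18  0.84 -1.91]
world d [ 0.0039  0.0073 -0.0185] tool share now [ 0.04  -0.061  0.152] twist -0.0012
share after twist [ 0.035 -0.059  0.154] rows 0.48
```

View pics/w4.png

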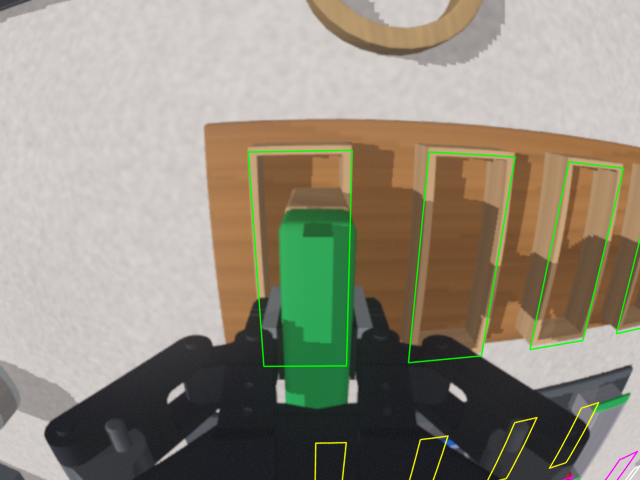

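The foot is down below the rim but touching the right wall: y is 7 mm low and there is a 3.6 N side force. I'll shift left before going lower.

jog_arm([
  {"fingers":-1,"delta_pos":[0.03,-0.06,0.0],"twist":-0.001},
  {"fingers":-1,"delta_pos":[0.0,-0.02,0.05],"twist":0},
  {"fingers":-1,"delta_pos":[0,0,0.05],"twist":0},
  {"fingers":-1,"delta_pos":[0,0,0.0],"twist":0},
])

```text
time_s: 5.47
ee_pos: [0.6442, 0.1315, 0.0759]
eef_rot: [0.008, 1.0, 0.024, -0.014]
contact_force: [-1.0, -0.3, -2.2]
width: 0.0235
```

```bash
python3 g.py .644 .1296 .068 .049
```

```text
t 5.47 pos [0.6442 0.1315 0.0759] yaw 0.0475 tilt [-0.028 -0.016 -0.999] w 0.0235 F [-1.  -0.3 -2.2] j [-0.11  0.71 -0.2   1.66  0.19  0.83 -1.92]
world d [-0.0002 -0.0019 -0.0079] tool share now [-0.001  0.015  0.066] twist -0.0002
share after twist [-0.002  0.016  0.066] rows 0.2
```

jog_arm([
  {"fingers":-1,"delta_pos":[0,0.01,0.05],"twist":0},
  {"fingers":-1,"delta_pos":[0.0,0,0.03],"twist":0},
  {"fingers":-1,"delta_pos":[0,0,0.02],"twist":0},
  {"fingers":-1,"delta_pos":[0,0,0.01],"twist":0},
])

```text
time_s: 5.8
ee_pos: [0.6445, 0.1299, 0.0678]
eef_rot: [0.008, 1.0, 0.024, -0.014]
contact_force: [-1.1, -0.6, -0.1]
width: 0.0236
```

```bash
python3 g.py .644 .1296 .068 .049
```

```text
t 5.8 pos [0.6445 0.1299 0.0678] yaw 0.047 tilt [-0.027 -0.017 -0.999] w 0.0236 F [-1.1 -0.6 -0.1] j [-0.11  0.72 -0.2   1.66  0.19  0.81 -1.93]
world d [-0.0005 -0.0003  0.0002] tool share now [-0.004  0.003 -0.002] twist -0.0003
share after twist [-0.004  0.003 -0.002] rows 0.02
```

jog_arm([
  {"fingers":-1,"delta_pos":[0,0,0.012],"twist":0},
  {"fingers":-1,"delta_pos":[0.0,0,0.012],"twist":0},
  {"fingers":-0.2,"delta_pos":[0,0,0],"twist":0},
  {"fingers":0.1,"delta_pos":[0,0,0],"twist":0},
  {"fingers":0.3,"delta_pos":[0,0,0],"twist":0},
])

```text
time_s: 6.22
ee_pos: [0.6451, 0.1294, 0.068]
eef_rot: [0.009, 1.0, 0.023, -0.013]
contact_force: [-0.0, 0.2, 0.2]
width: 0.0551
```

```bash
python3 g.py .4429 -.0704 .19 .05
```

```text
t 6.22 pos [0.6451 0.1294 0.068 ] yaw 0.0462 tilt [-0.025 -0.018 -1.   ] w 0.0551 F [-0.   0.2  0.2] j [-0.11  0.72 -0.2   1.66  0.19  0.81 -1.93]
world d [-0.2022 -0.1998  0.122 ] tool share now [-1.786  1.601 -0.945] twist -0.0006
share after twist [-1.766  1.579 -1.017] rows 7.42
```

jog_arm([
  {"fingers":0.4,"delta_pos":[0,0,-0.2],"twist":0},
  {"fingers":0.4,"delta_pos":[0.0,0,-0.3],"twist":0},
  {"fingers":0.4,"delta_pos":[0,0,-0.3],"twist":0},
  {"fingers":0.4,"delta_pos":[-0.15,0.14,-0.1],"twist":0},
  {"fingers":0.4,"delta_pos":[-0.23,0.21,0],"twist":0},
  {"fingers":0.4,"delta_pos":[-0.23,0.21,0],"twist":0},
  {"fingers":0.4,"delta_pos":[-0.23,0.21,0],"twist":0},
  {"fingers":0.4,"delta_pos":[-0.23,0.21,0],"twist":0},
  {"fingers":0.4,"delta_pos":[-0.23,0.21,0],"twist":0},
  {"fingers":0.4,"delta_pos":[-0.2,0.18,0],"twist":0},
])

```text
time_s: 7.05
ee_pos: [0.4736, -0.042, 0.1841]
eef_rot: [0.007, 1.0, 0.028, -0.011]
contact_force: [0.6, -0.5, 0.7]
width: 0.0602
```

```bash
python3 g.py .4429 -.0704 .15 .05
```

```text
t 7.05 pos [ 0.4736 -0.042   0.1841] yaw 0.0556 tilt [-0.022 -0.015 -1.   ] w 0.0602 F [ 0.6 -0.5  0.7] j [ 0.2   0.29 -0.23  2.05  0.11  0.83 -1.6 ]
world d [-0.0307 -0.0284 -0.0341] tool share now [-0.262  0.218  0.293] twist 0.0009
share after twist [-0.267  0.224  0.284] rows 1.29
```

jog_arm([
  {"fingers":0.4,"delta_pos":[-0.1,0.08,0.15],"twist":0},
  {"fingers":0.4,"delta_pos":[0.0,0,0],"twist":0},
  {"fingers":0.4,"delta_pos":[0,0,0],"twist":0},
])

```text
time_s: 7.3
ee_pos: [0.4568, -0.0595, 0.167]
eef_rot: [0.009, 1.0, 0.023, -0.011]
contact_force: [0.8, 0.6, 0.3]
width: 0.0601
```

```bash
python3 g.py .4429 -.0704 .15 .05;  python3 wv.py pics/w5.png
```

```text
t 7.3 pos [ 0.4568 -0.0595  0.167 ] yaw 0.045 tilt [-0.023 -0.018 -1.   ] w 0.0601 F [0.8 0.6 0.3] j [ 0.23  0.29 -0.21  2.1   0.11  0.78 -1.58]
world d [-0.0139 -0.0109 -0.017 ] tool share now [-0.116  0.083  0.145] twist -0.0008
share after twist [-0.12   0.085  0.141] rows 0.59
```

View pics/w5.png

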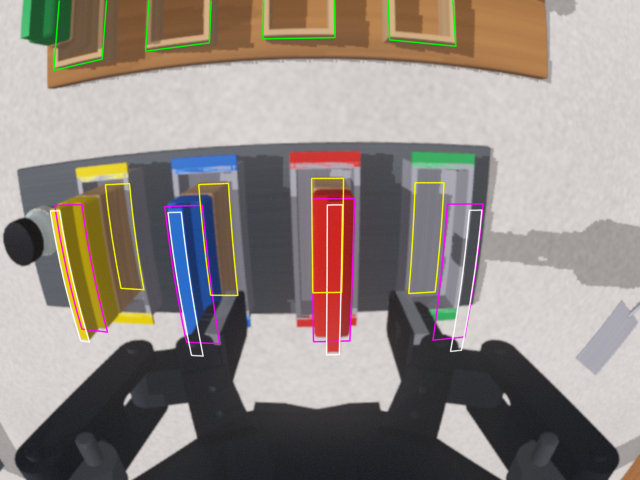

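Green stands in the leftmost slot, top left of the view. Red lies under the overlay to within about 3 mm. I'll correct the position and descend.

jog_arm([
  {"fingers":0.4,"delta_pos":[-0.116,0.083,0.1],"twist":-0.001},
  {"fingers":0.4,"delta_pos":[0.0,0,0.1],"twist":0},
  {"fingers":0.4,"delta_pos":[0,0,0],"twist":0},
])

```text
time_s: 7.6
ee_pos: [0.4476, -0.0673, 0.1446]
eef_rot: [0.008, 1.0, 0.029, -0.009]
contact_force: [0.2, 0.2, -0.6]
width: 0.0597
```

```bash
python3 g.py .444 -.0704 .065 .05
```

```text
t 7.6 pos [ 0.4476 -0.0673  0.1446] yaw 0.0574 tilt [-0.017 -0.017 -1.   ] w 0.0597 F [ 0.2  0.2 -0.6] j [ 0.24  0.31 -0.21  2.14  0.12  0.71 -1.56]
world d [-0.0036 -0.0031 -0.0796] tool share now [-0.02   0.013  0.664] twist 0.0012
share after twist [-0.032  0.024  0.663] rows 1.91
```

jog_arm([
  {"fingers":0.4,"delta_pos":[-0.02,0.013,0.2],"twist":0.001},
  {"fingers":0.4,"delta_pos":[0.0,0,0.2],"twist":0},
  {"fingers":0.4,"delta_pos":[0,0,0.15],"twist":0},
  {"fingers":0.4,"delta_pos":[0,0,0.0],"twist":0},
])

```text
time_s: 7.93
ee_pos: [0.4527, -0.0658, 0.0799]
eef_rot: [0.008, 1.0, 0.029, -0.004]
contact_force: [-0.4, 0.8, 0.1]
width: 0.0597
```

```bash
python3 g.py .444 -.0704 .065 .05
```

```text
t 7.93 pos [ 0.4527 -0.0658  0.0799] yaw 0.0582 tilt [-0.007 -0.016 -1.   ] w 0.0597 F [-0.4  0.8  0.1] j [ 0.21  0.44 -0.18  2.17  0.17  0.56 -1.61]
world d [-0.0087 -0.0046 -0.0149] tool share now [-0.074  0.032  0.125] twist 0.0013
share after twist [-0.074  0.034  0.124] rows 0.43
```

jog_arm([
  {"fingers":0.4,"delta_pos":[-0.075,0.033,0.09],"twist":0.001},
  {"fingers":0.4,"delta_pos":[0.0,0,0.05],"twist":0},
  {"fingers":0.4,"delta_pos":[0,0,0.0],"twist":0},
])

```text
time_s: 8.18
ee_pos: [0.4486, -0.0676, 0.0647]
eef_rot: [0.007, 1.0, 0.029, -0.002]
contact_force: [1.0, 0.4, -0.6]
width: 0.0596
```

```bash
python3 g.py .444 -.0704 .065 .05
```

```text
t 8.18 pos [ 0.4486 -0.0676  0.0647] yaw 0.057 tilt [-0.003 -0.015 -1.   ] w 0.0596 F [ 1.   0.4 -0.6] j [ 0.21  0.46 -0.17  2.18  0.19  0.51 -1.62]
world d [-0.0046 -0.0028  0.0003] tool share now [-0.039  0.021 -0.002] twist 0.0011
share after twist [-0.039  0.021 -0.003] rows 0.13
```

jog_arm([
  {"fingers":0.2,"delta_pos":[-0.04,0.022,0],"twist":0.001},
  {"fingers":-0.1,"delta_pos":[0.0,0,0],"twist":0},
  {"fingers":-0.6,"delta_pos":[0,0,0.0],"twist":0},
  {"fingers":-1,"delta_pos":[0,0,0.0],"twist":0},
  {"fingers":-1,"delta_pos":[0,0,0.0],"twist":0},
  {"fingers":-1,"delta_pos":[0,0,0.0],"twist":0},
])

```text
time_s: 8.68
ee_pos: [0.4478, -0.0696, 0.0685]
eef_rot: [0.008, 1.0, 0.026, 0.002]
contact_force: [0.6, -0.6, -1.8]
width: 0.0237
```

```bash
python3 g.py .6464 .0447 .18 .05
```

```text
t 8.68 pos [ 0.4478 -0.0696  0.0685] yaw 0.0522 tilt [ 0.004 -0.015 -1.   ] w 0.0237 F [ 0.6 -0.6 -1.8] j [ 0.22  0.45 -0.17  2.19  0.18  0.51 -1.62]
world d [0.1986 0.1143 0.1115] tool share now [ 1.706 -0.85  -0.936] twist 0.0003
share after twist [ 1.701 -0.868 -0.929] rows 6.11
```

jog_arm([
  {"fingers":-1,"delta_pos":[0,0,-0.15],"twist":0},
  {"fingers":-1,"delta_pos":[0,0,-0.25],"twist":0},
  {"fingers":-1,"delta_pos":[0,0,-0.25],"twist":0},
  {"fingers":-1,"delta_pos":[0.05,0,-0.25],"twist":0},
  {"fingers":-1,"delta_pos":[0.2,-0.1,-0.05],"twist":0},
  {"fingers":-1,"delta_pos":[0.27,-0.14,0],"twist":0},
  {"fingers":-1,"delta_pos":[0.27,-0.14,0],"twist":0},
  {"fingers":-1,"delta_pos":[0.27,-0.14,0],"twist":0},
  {"fingers":-1,"delta_pos":[0.27,-0.14,0],"twist":0},
  {"fingers":-1,"delta_pos":[0.2,-0.1,0],"twist":0},
])

```text
time_s: 9.52
ee_pos: [0.6252, 0.0306, 0.1852]
eef_rot: [0.009, 1.0, 0.021, -0.003]
contact_force: [0.3, 0.7, -0.8]
width: 0.0236
```

```bash
python3 g.py .6484 .0447 .11 .05
```

```text
t 9.52 pos [0.6252 0.0306 0.1852] yaw 0.0412 tilt [-0.005 -0.017 -1.   ] w 0.0236 F [ 0.3  0.7 -0.8] j [ 0.05  0.51 -0.22  1.7   0.15  0.95 -1.76]
world d [ 0.0232  0.0141 -0.0752] tool share now [ 0.202 -0.12   0.624] twist -0.0014
share after twist [ 0.199 -0.108  0.627] rows 1.92
```

jog_arm([
  {"fingers":-1,"delta_pos":[0.06,-0.03,0.1],"twist":-0.001},
  {"fingers":-1,"delta_pos":[0.0,0,0.1],"twist":0},
  {"fingers":-1,"delta_pos":[0,0,0.1],"twist":0},
  {"fingers":-1,"delta_pos":[0,0,0.0],"twist":0},
])

```text
time_s: 9.85
ee_pos: [0.6354, 0.0392, 0.1453]
eef_rot: [0.007, 1.0, 0.026, -0.002]
contact_force: [-0.0, -1.0, -2.1]
width: 0.0234
```

```bash
python3 g.py .6484 .0447 .11 .05
```

```text
t 9.85 pos [0.6354 0.0392 0.1453] yaw 0.0529 tilt [-0.004 -0.014 -1.   ] w 0.0234 F [-0.  -1.  -2.1] j [ 0.04  0.58 -0.22  1.7   0.17  0.88 -1.77]
world d [ 0.013   0.0055 -0.0353] tool share now [ 0.112 -0.044  0.293] twist 0.0005
share after twist [ 0.111 -0.04   0.294] rows 0.91
```

jog_arm([
  {"fingers":-1,"delta_pos":[0.112,-0.044,0.1],"twist":0},
  {"fingers":-1,"delta_pos":[0.02,-0.01,0.1],"twist":0},
  {"fingers":-1,"delta_pos":[0,0,0.07],"twist":0},
  {"fingers":-1,"delta_pos":[0,0,0.0],"twist":0},
])

```text
time_s: 10.18
ee_pos: [0.6462, 0.0419, 0.1095]
eef_rot: [0.009, 1.0, 0.024, -0.006]
contact_force: [-0.6, 0.9, -2.0]
width: 0.0234
```

```bash
python3 g.py .6484 .0447 .07 .05
```

```text
t 10.18 pos [0.6462 0.0419 0.1095] yaw 0.0488 tilt [-0.011 -0.017 -1.   ] w 0.0234 F [-0.6  0.9 -2. ] j [ 0.02  0.64 -0.2   1.69  0.18  0.85 -1.79]
world d [ 0.0022  0.0028 -0.0395] tool share now [ 0.023 -0.028  0.329] twist -0.0002
share after twist [ 0.019 -0.023  0.329] rows 0.95
```

jog_arm([
  {"fingers":-1,"delta_pos":[0.03,-0.035,0.1],"twist":0},
  {"fingers":-1,"delta_pos":[0.01,-0.01,0.1],"twist":0},
  {"fingers":-1,"delta_pos":[0,0,0.05],"twist":0},
  {"fingers":-1,"delta_pos":[0,0,0.0],"twist":0},
])

```text
time_s: 10.52
ee_pos: [0.6494, 0.0454, 0.0773]
eef_rot: [0.009, 1.0, 0.023, -0.006]
contact_force: [-0.8, 1.0, -2.3]
width: 0.0237
```

```bash
python3 g.py .6484 .0447 .067 .05
```

```text
t 10.52 pos [0.6494 0.0454 0.0773] yaw 0.0466 tilt [-0.011 -0.018 -1.   ] w 0.0237 F [-0.8  1.  -2.3] j [ 0.01  0.69 -0.19  1.69  0.2   0.8  -1.8 ]
world d [-0.001  -0.0007 -0.0103] tool share now [-0.007  0.004  0.086] twist -0.0005
share after twist [-0.008  0.005  0.086] rows 0.25
```

jog_arm([
  {"fingers":-1,"delta_pos":[0,0,0.05],"twist":0},
  {"fingers":-1,"delta_pos":[0.0,0.0,0.04],"twist":0},
  {"fingers":-1,"delta_pos":[0,0,0.03],"twist":0},
  {"fingers":-1,"delta_pos":[0,0,0.01],"twist":0},
])

```text
time_s: 10.85
ee_pos: [0.6499, 0.0451, 0.068]
eef_rot: [0.01, 1.0, 0.023, -0.006]
contact_force: [0.3, 0.0, -2.5]
width: 0.0231
```

```bash
python3 g.py .6484 .0447 .067 .05
```

```text
t 10.85 pos [0.6499 0.0451 0.068 ] yaw 0.0458 tilt [-0.011 -0.02  -1.   ] w 0.0231 F [ 0.3  0.  -2.5] j [ 0.01  0.7  -0.19  1.69  0.2   0.78 -1.81]
world d [-0.0015 -0.0004 -0.001 ] tool share now [-0.012  0.002  0.009] twist -0.0007
share after twist [-0.012  0.002  0.009] rows 0.04
```

jog_arm([
  {"fingers":-1,"delta_pos":[0,0,0.02],"twist":0},
  {"fingers":-1,"delta_pos":[0.0,0.0,0.02],"twist":0},
  {"fingers":-1,"delta_pos":[0,0,0.02],"twist":0},
])

```text
time_s: 11.1
ee_pos: [0.6506, 0.0452, 0.0673]
eef_rot: [0.01, 1.0, 0.023, -0.005]
contact_force: [-7.9, -0.9, 16.7]
width: 0.0235
```

```bash
python3 g.py .6484 .0447 .067 .05
```

```text
t 11.1 pos [0.6506 0.0452 0.0673] yaw 0.0457 tilt [-0.009 -0.021 -1.   ] w 0.0235 F [-7.9 -0.9 16.7] j [ 0.01  0.7  -0.19  1.69  0.2   0.78 -1.81]
world d [-0.0022 -0.0005 -0.0003] tool share now [-0.018  0.003  0.003] twist -0.0007
share after twist [-0.019  0.003  0.003] rows 0.05
```

Pushing back with 17 N, so it is seated. Release and lift.

jog_arm([
  {"fingers":-0.6,"delta_pos":[0,0,-0.005],"twist":0},
  {"fingers":-0.2,"delta_pos":[0,0,0],"twist":0},
  {"fingers":0.1,"delta_pos":[0.0,0,0],"twist":0},
  {"fingers":0.3,"delta_pos":[0,0,0],"twist":0},
  {"fingers":0.4,"delta_pos":[0,0,-0.1],"twist":0},
  {"fingers":0.4,"delta_pos":[0,0,-0.3],"twist":0},
  {"fingers":0.4,"delta_pos":[0,0,-0.3],"twist":0},
  {"fingers":0.4,"delta_pos":[0,0,-0.2],"twist":0},
  {"fingers":0.4,"delta_pos":[0,0,0],"twist":0},
])

```text
time_s: 11.85
ee_pos: [0.6513, 0.0475, 0.18]
eef_rot: [0.01, 1.0, 0.023, -0.006]
contact_force: [0.8, 0.6, 0.4]
width: 0.06
```

```bash
python3 g.py .4385 .0168 .15 .05;  python3 wv.py pics/w6.png
```

```text
t 11.85 pos [0.6513 0.0475 0.18  ] yaw 0.0459 tilt [-0.011 -0.021 -1.   ] w 0.06 F [0.8 0.6 0.4] j [ 0.02  0.57 -0.22  1.63  0.16  0.98 -1.78]
world d [-0.2128 -0.0307 -0.03  ] tool share now [-1.78   0.169  0.275] twist -0.0007
share after twist [-1.784  0.167  0.25 ] rows 5.21
```

View pics/w6.png

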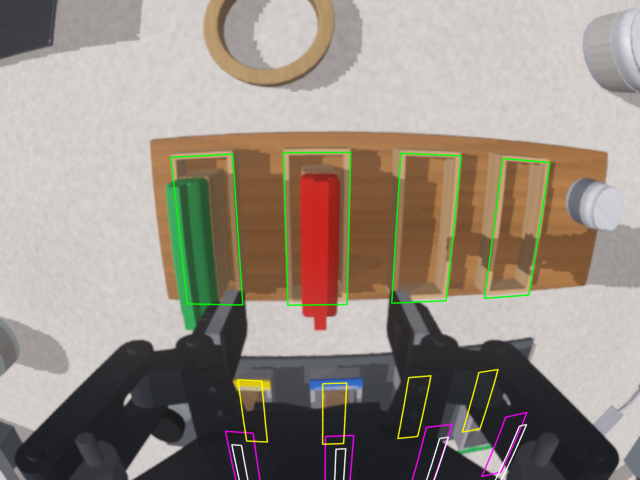

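Green and red both stand upright in slots 1 and 2, counting from the left. Next is blue.

jog_arm([
  {"fingers":0.4,"delta_pos":[-0.2,0.02,0],"twist":0},
  {"fingers":0.4,"delta_pos":[-0.32,0.03,0.02],"twist":0},
  {"fingers":0.4,"delta_pos":[-0.32,0.03,0.02],"twist":0},
  {"fingers":0.4,"delta_pos":[-0.32,0.03,0.02],"twist":0},
  {"fingers":0.4,"delta_pos":[-0.32,0.03,0.02],"twist":0},
  {"fingers":0.4,"delta_pos":[-0.2,0.02,0],"twist":0},
  {"fingers":0.4,"delta_pos":[0,0,0],"twist":0},
  {"fingers":0.4,"delta_pos":[0,0,0],"twist":0},
])

```text
time_s: 12.57
ee_pos: [0.437, 0.0168, 0.1658]
eef_rot: [0.011, 1.0, 0.023, -0.01]
contact_force: [1.0, 0.5, -0.4]
width: 0.0599
```

```bash
python3 g.py .4385 .0168 .12 .053;  python3 wv.py pics/w7.png
```

```text
t 12.57 pos [0.437  0.0168 0.1658] yaw 0.0451 tilt [-0.02  -0.022 -1.   ] w 0.0599 F [ 1.   0.5 -0.4] j [ 0.1   0.26 -0.26  2.15  0.12  0.77 -1.77]
world d [ 0.0015  0.     -0.0458] tool share now [ 0.02  -0.008  0.382] twist -0.0013
share after twist [0.012 0.    0.382] rows 1.1
```

View pics/w7.png

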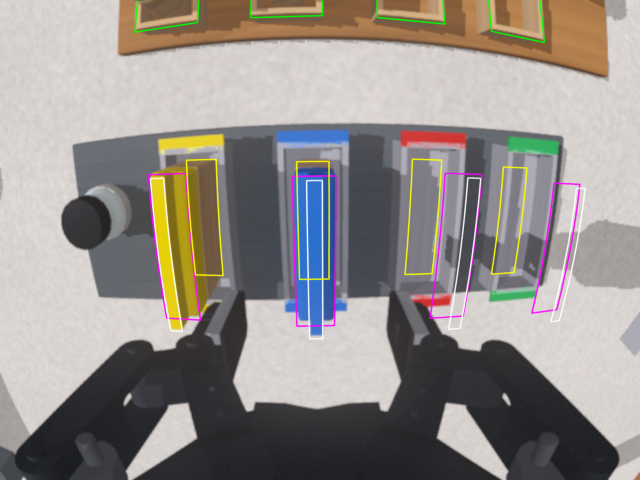

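Blue is centred under the jaws and the overlay matches. I descend.

jog_arm([
  {"fingers":0.4,"delta_pos":[0.01,-0.005,0.25],"twist":-0.001},
  {"fingers":0.4,"delta_pos":[-0.02,0,0.25],"twist":0},
  {"fingers":0.4,"delta_pos":[-0.02,0,0.15],"twist":0},
  {"fingers":0.4,"delta_pos":[-0.02,0,0],"twist":0},
])

```text
time_s: 12.95
ee_pos: [0.4373, 0.0164, 0.0866]
eef_rot: [0.01, 1.0, 0.026, -0.005]
contact_force: [0.3, 0.3, -0.6]
width: 0.0601
```

```bash
python3 g.py .4385 .0168 .065 .053
```

```text
t 12.95 pos [0.4373 0.0164 0.0866] yaw 0.0512 tilt [-0.01 -0.02 -1.  ] w 0.0601 F [ 0.3  0.3 -0.6] j [ 0.07  0.41 -0.22  2.2   0.2   0.56 -1.83]
world d [ 0.0012  0.0004 -0.0216] tool share now [ 0.012 -0.006  0.179] twist -0.0003
share after twist [ 0.01  -0.003  0.18 ] rows 0.52
```

jog_arm([
  {"fingers":0.4,"delta_pos":[0,-0.005,0.13],"twist":0},
  {"fingers":0.4,"delta_pos":[0,0,0.06],"twist":0},
  {"fingers":0.3,"delta_pos":[0,0,0.01],"twist":0},
  {"fingers":0,"delta_pos":[0,0,0.005],"twist":0},
  {"fingers":-0.4,"delta_pos":[0,0,0],"twist":0},
  {"fingers":-0.7,"delta_pos":[0,0,0],"twist":0},
  {"fingers":-1,"delta_pos":[0,0,0],"twist":0},
  {"fingers":-1,"delta_pos":[0,0,0],"twist":0},
  {"fingers":-1,"delta_pos":[0,0,0],"twist":0},
])

```text
time_s: 13.7
ee_pos: [0.4429, 0.0177, 0.064]
eef_rot: [0.009, 1.0, 0.026, -0.003]
contact_force: [-0.6, -0.2, -2.7]
width: 0.0235
```

```bash
python3 g.py .6525 -.0402 .18 .05
```

```text
t 13.7 pos [0.4429 0.0177 0.064 ] yaw 0.0517 tilt [-0.005 -0.019 -1.   ] w 0.0235 F [-0.6 -0.2 -2.7] j [ 0.05  0.46 -0.21  2.2   0.22  0.51 -1.85]
world d [ 0.2096 -0.0579  0.116 ] tool share now [ 1.714  0.591 -0.966] twist 0.0003
share after twist [ 1.721  0.569 -0.967] rows 5.91
```

jog_arm([
  {"fingers":-1,"delta_pos":[0,0,-0.15],"twist":0},
  {"fingers":-1,"delta_pos":[0,0,-0.25],"twist":0},
  {"fingers":-1,"delta_pos":[0,0,-0.25],"twist":0},
  {"fingers":-1,"delta_pos":[0.05,0,-0.25],"twist":0},
  {"fingers":-1,"delta_pos":[0.2,0.07,-0.05],"twist":0},
  {"fingers":-1,"delta_pos":[0.28,0.1,0],"twist":0},
  {"fingers":-1,"delta_pos":[0.28,0.1,0],"twist":0},
  {"fingers":-1,"delta_pos":[0.28,0.1,0],"twist":0},
  {"fingers":-1,"delta_pos":[0.28,0.1,0],"twist":0},
  {"fingers":-1,"delta_pos":[0.22,0.07,0],"twist":0},
])

```text
time_s: 14.53
ee_pos: [0.6366, -0.0352, 0.1847]
eef_rot: [0.011, 1.0, 0.029, -0.005]
contact_force: [0.6, 0.6, -2.1]
width: 0.0238
```

jog_arm([
  {"fingers":-1,"delta_pos":[0,0,0],"twist":0},
  {"fingers":-1,"delta_pos":[0,0,0],"twist":0},
])

```text
time_s: 14.7
ee_pos: [0.6412, -0.0379, 0.1837]
eef_rot: [0.011, 1.0, 0.027, -0.004]
contact_force: [0.1, 0.7, -1.9]
width: 0.0235
```

```bash
python3 g.py .654 -.0402 .11 .05
```

```text
t 14.7 pos [ 0.6412 -0.0379  0.1837] yaw 0.0536 tilt [-0.007 -0.022 -1.   ] w 0.0235 F [ 0.1  0.7 -1.9] j [ 0.15  0.54 -0.21  1.66  0.16  0.96 -1.64]
world d [ 0.0128 -0.0023 -0.0737] tool share now [0.111 0.012 0.613] twist 0.0006
share after twist [0.106 0.025 0.614] rows 1.79
```

jog_arm([
  {"fingers":-1,"delta_pos":[0.1,0.012,0.15],"twist":0},
  {"fingers":-1,"delta_pos":[0,0,0.2],"twist":0},
  {"fingers":-1,"delta_pos":[0,0,0.15],"twist":0},
  {"fingers":-1,"delta_pos":[0,0,0.05],"twist":0},
  {"fingers":-1,"delta_pos":[0,0,0],"twist":0},
])

```text
time_s: 15.12
ee_pos: [0.6499, -0.0391, 0.1161]
eef_rot: [0.01, 1.0, 0.027, -0.005]
contact_force: [0.5, 0.9, -2.4]
width: 0.0235
```

```bash
python3 g.py .654 -.0402 .07 .05
```

```text
t 15.12 pos [ 0.6499 -0.0391  0.1161] yaw 0.0546 tilt [-0.009 -0.021 -1.   ] w 0.0235 F [ 0.5  0.9 -2.4] j [ 0.14  0.64 -0.19  1.68  0.18  0.85 -1.65]
world d [ 0.0041 -0.0011 -0.0461] tool share now [0.037 0.004 0.384] twist 0.0007
share after twist [0.034 0.011 0.384] rows 1.11
```

jog_arm([
  {"fingers":-1,"delta_pos":[0.04,0,0.1],"twist":0.0005},
  {"fingers":-1,"delta_pos":[0,-0.005,0.12],"twist":0},
  {"fingers":-1,"delta_pos":[0,-0.005,0.1],"twist":0},
  {"fingers":-1,"delta_pos":[0,0,0.04],"twist":0},
  {"fingers":-1,"delta_pos":[0,0,0],"twist":0},
])

```text
time_s: 15.53
ee_pos: [0.6547, -0.0376, 0.0716]
eef_rot: [0.01, 1.0, 0.026, -0.003]
contact_force: [-0.1, -0.2, -2.6]
width: 0.0232
```

```bash
python3 g.py .654 -.0402 .064 .05
```

```text
t 15.53 pos [ 0.6547 -0.0376  0.0716] yaw 0.0521 tilt [-0.006 -0.021 -1.   ] w 0.0232 F [-0.1 -0.2 -2.6] j [ 0.12  0.7  -0.18  1.68  0.19  0.78 -1.67]
world d [-0.0007 -0.0026 -0.0076] tool share now [-0.006  0.02   0.064] twist 0.0003
share after twist [-0.007  0.022  0.063] rows 0.19
```

jog_arm([
  {"fingers":-1,"delta_pos":[0,0.02,0.04],"twist":0},
  {"fingers":-1,"delta_pos":[0,0,0.03],"twist":0},
  {"fingers":-1,"delta_pos":[0,0,0.02],"twist":0},
  {"fingers":-1,"delta_pos":[0,0,0.015],"twist":0},
])

```text
time_s: 15.87
ee_pos: [0.6556, -0.0401, 0.0623]
eef_rot: [0.01, 1.0, 0.026, -0.003]
contact_force: [-6.4, -0.3, 12.3]
width: 0.0237
```

```bash
python3 g.py .654 -.0402 .064 .05
```

```text
t 15.87 pos [ 0.6556 -0.0401  0.0623] yaw 0.0517 tilt [-0.005 -0.021 -1.   ] w 0.0237 F [-6.4 -0.3 12.3] j [ 0.13  0.71 -0.18  1.68  0.2   0.77 -1.67]
world d [-0.0016 -0.0001  0.0017] tool share now [-0.013  0.001 -0.014] twist 0.0003
share after twist [-0.013  0.    -0.014] rows 0.06
```

Seated, with 12 N from below. Release and lift.

jog_arm([
  {"fingers":-0.6,"delta_pos":[0,0,-0.005],"twist":0},
  {"fingers":-0.2,"delta_pos":[0,0,0],"twist":0},
  {"fingers":0.1,"delta_pos":[0.0,0,0],"twist":0},
  {"fingers":0.3,"delta_pos":[0,0,0],"twist":0},
  {"fingers":0.4,"delta_pos":[0,0,-0.1],"twist":0},
  {"fingers":0.4,"delta_pos":[0,0,-0.3],"twist":0},
  {"fingers":0.4,"delta_pos":[0,0,-0.3],"twist":0},
  {"fingers":0.4,"delta_pos":[0,0,-0.25],"twist":0},
  {"fingers":0.4,"delta_pos":[0,0,0],"twist":0},
])

```text
time_s: 16.62
ee_pos: [0.6569, -0.0378, 0.1844]
eef_rot: [0.01, 1.0, 0.026, -0.002]
contact_force: [1.0, -0.1, 0.1]
width: 0.0597
```

```bash
python3 g.py .438 .1029 .16 .035;  python3 wv.py pics/w8.png
```

```text
t 16.62 pos [ 0.6569 -0.0378  0.1844] yaw 0.0515 tilt [-0.004 -0.021 -1.   ] w 0.0597 F [ 1.  -0.1  0.1] j [ 0.14  0.56 -0.21  1.62  0.16  0.98 -1.64]
world d [-0.2189  0.1407 -0.0244] tool share now [-1.76  -1.269  0.186] twist 0.0026
share after twist [-1.782 -1.236  0.203] rows 6.27
```

View pics/w8.png

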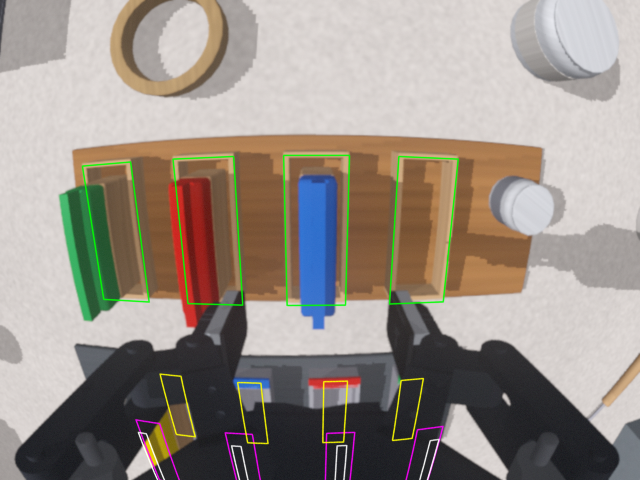

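Green, red and blue stand upright in slots 1 to 3. The fourth slot is empty, waiting for yellow. Now to yellow.

jog_arm([
  {"fingers":0.4,"delta_pos":[-0.2,-0.13,0],"twist":0.0025},
  {"fingers":0.4,"delta_pos":[-0.27,-0.19,0.01],"twist":0},
  {"fingers":0.4,"delta_pos":[-0.27,-0.19,0.01],"twist":0},
  {"fingers":0.4,"delta_pos":[-0.27,-0.19,0.01],"twist":0},
  {"fingers":0.4,"delta_pos":[-0.27,-0.19,0.01],"twist":0},
  {"fingers":0.4,"delta_pos":[-0.27,-0.19,0],"twist":0},
  {"fingers":0.4,"delta_pos":[-0.1,-0.08,0],"twist":0},
  {"fingers":0.4,"delta_pos":[0,0,0],"twist":0},
  {"fingers":0.4,"delta_pos":[0,0,0],"twist":0},
])

```text
time_s: 17.42
ee_pos: [0.4413, 0.0951, 0.1716]
eef_rot: [0.013, 1.0, 0.016, -0.005]
contact_force: [0.9, 0.3, 0.8]
width: 0.0598
```

```bash
python3 g.py .438 .1029 .16 .035;  python3 wv.py pics/w9.png
```

```text
t 17.42 pos [0.4413 0.0951 0.1716] yaw 0.0316 tilt [-0.009 -0.026 -1.   ] w 0.0598 F [0.9 0.3 0.8] j [-0.05  0.27 -0.29  2.12  0.14  0.78 -1.97]
world d [-0.0033  0.0078 -0.0116] tool share now [-0.025 -0.068  0.095] twist -0.0005
share after twist [-0.025 -0.066  0.097] rows 0.35
```

View pics/w9.png

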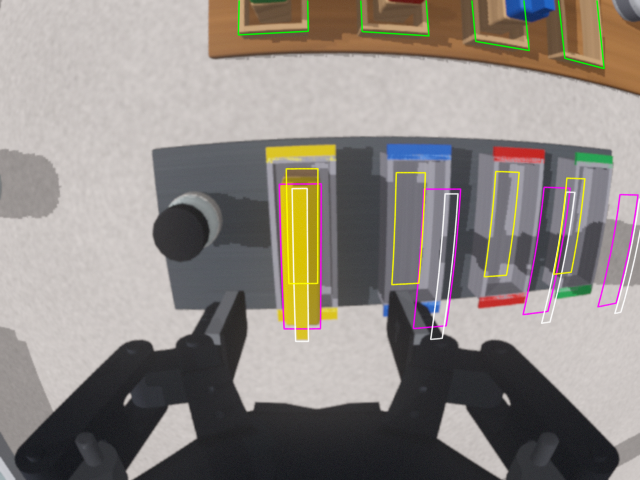

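Yellow lies under the overlay, and the jar is clear on the left. I correct and descend.

jog_arm([
  {"fingers":0.4,"delta_pos":[-0.025,-0.068,0.05],"twist":0},
  {"fingers":0.4,"delta_pos":[-0.005,-0.01,0.25],"twist":0},
  {"fingers":0.4,"delta_pos":[-0.02,0,0.25],"twist":0},
  {"fingers":0.4,"delta_pos":[-0.02,0,0.1],"twist":0},
  {"fingers":0.4,"delta_pos":[-0.02,0,0],"twist":0},
])

```text
time_s: 17.88
ee_pos: [0.4373, 0.101, 0.0904]
eef_rot: [0.011, 1.0, 0.01, -0.001]
contact_force: [-0.4, -0.6, 0.2]
width: 0.0596
```

```bash
python3 g.py .438 .1029 .065 .035
```

```text
t 17.88 pos [0.4373 0.101  0.0904] yaw 0.0209 tilt [-0.001 -0.023 -1.   ] w 0.0596 F [-0.4 -0.6  0.2] j [-0.1   0.41 -0.25  2.18  0.22  0.58 -2.07]
world d [ 0.0007  0.0019 -0.0254] tool share now [ 0.006 -0.02   0.211] twist -0.0022
share after twist [ 0.006 -0.015  0.211] rows 0.61
```

jog_arm([
  {"fingers":0.4,"delta_pos":[0,-0.02,0.15],"twist":-0.002},
  {"fingers":0.4,"delta_pos":[0,0,0.06],"twist":0},
  {"fingers":0.3,"delta_pos":[0,0,0.01],"twist":0},
  {"fingers":0,"delta_pos":[0,0,0.005],"twist":0},
  {"fingers":-0.4,"delta_pos":[0,0,0],"twist":0},
  {"fingers":-0.7,"delta_pos":[0,0,0],"twist":0},
  {"fingers":-1,"delta_pos":[0,0,0],"twist":0},
  {"fingers":-1,"delta_pos":[0,0,0],"twist":0},
  {"fingers":-1,"delta_pos":[0,0,0],"twist":0},
])

```text
time_s: 18.63
ee_pos: [0.4416, 0.1023, 0.0646]
eef_rot: [0.011, 1.0, 0.014, 0.001]
contact_force: [0.1, 0.3, -1.2]
width: 0.0233
```

```bash
python3 g.py .6585 -.1251 .18 .05
```

```text
t 18.63 pos [0.4416 0.1023 0.0646] yaw 0.0273 tilt [ 0.003 -0.022 -1.   ] w 0.0233 F [ 0.1  0.3 -1.2] j [-0.12  0.47 -0.23  2.18  0.25  0.52 -2.09]
world d [ 0.2169 -0.2274  0.1154] tool share now [ 1.757  1.964 -0.915] twist -0.0036
share after twist [ 1.71   1.983 -0.962] rows 8.03
```

jog_arm([
  {"fingers":-1,"delta_pos":[0,0,-0.15],"twist":-0.0036},
  {"fingers":-1,"delta_pos":[0,0,-0.25],"twist":0},
  {"fingers":-1,"delta_pos":[0,0,-0.3],"twist":0},
  {"fingers":-1,"delta_pos":[0.0,0,-0.3],"twist":0},
  {"fingers":-1,"delta_pos":[0.1,0.1,-0.08],"twist":0},
  {"fingers":-1,"delta_pos":[0.2,0.23,0],"twist":0},
  {"fingers":-1,"delta_pos":[0.2,0.23,0],"twist":0},
  {"fingers":-1,"delta_pos":[0.2,0.23,0],"twist":0},
  {"fingers":-1,"delta_pos":[0.2,0.23,0],"twist":0},
  {"fingers":-1,"delta_pos":[0.2,0.23,0],"twist":0},
])

```text
time_s: 19.47
ee_pos: [0.581, -0.0354, 0.2075]
eef_rot: [0.011, 0.999, 0.034, 0.002]
contact_force: [1.1, -0.5, -0.9]
width: 0.0236
```

```bash
python3 g.py .6585 -.1251 .18 .05
```

```text
t 19.47 pos [ 0.581  -0.0354  0.2075] yaw 0.068 tilt [ 0.004 -0.022 -1.   ] w 0.0236 F [ 1.1 -0.5 -0.9] j [ 0.17  0.41 -0.22  1.81  0.14  0.93 -1.62]
world d [ 0.0775 -0.0897 -0.0275] tool share now [0.593 0.784 0.248] twist 0.0029
share after twist [0.608 0.779 0.229] rows 2.92
```

jog_arm([
  {"fingers":-1,"delta_pos":[0.2,0.24,0],"twist":0.002},
  {"fingers":-1,"delta_pos":[0.17,0.2,0.05],"twist":0},
  {"fingers":-1,"delta_pos":[0.1,0.13,0.05],"twist":0},
  {"fingers":-1,"delta_pos":[0,0,0],"twist":0},
  {"fingers":-1,"delta_pos":[0,0,0],"twist":0},
])

```text
time_s: 19.88
ee_pos: [0.647, -0.1142, 0.1966]
eef_rot: [0.013, 1.0, 0.022, 0.003]
contact_force: [0.3, 1.3, -1.1]
width: 0.0235
```

```bash
python3 g.py .6585 -.1251 .11 .05
```

```text
t 19.88 pos [ 0.647  -0.1142  0.1966] yaw 0.0436 tilt [ 0.007 -0.027 -1.   ] w 0.0235 F [ 0.3  1.3 -1.1] j [ 0.24  0.54 -0.18  1.63  0.14  0.98 -1.52]
world d [ 0.0115 -0.0109 -0.0866] tool share now [0.088 0.075 0.724] twist -0.001
share after twist [0.091 0.096 0.722] rows 2.11
```

jog_arm([
  {"fingers":-1,"delta_pos":[0.09,0.085,0.1],"twist":-0.001},
  {"fingers":-1,"delta_pos":[0,0,0.2],"twist":0},
  {"fingers":-1,"delta_pos":[0,0,0.2],"twist":0},
  {"fingers":-1,"delta_pos":[0,0,0.1],"twist":0},
  {"fingers":-1,"delta_pos":[0,0,0],"twist":0},
])

```text
time_s: 20.3
ee_pos: [0.6575, -0.1219, 0.1249]
eef_rot: [0.013, 1.0, 0.027, 0.004]
contact_force: [-0.8, -0.2, -2.2]
width: 0.0235
```

```bash
python3 g.py .6585 -.1251 .07 .05
```

```text
t 20.3 pos [ 0.6575 -0.1219  0.1249] yaw 0.0538 tilt [ 0.008 -0.025 -1.   ] w 0.0235 F [-0.8 -0.2 -2.2] j [ 0.24  0.64 -0.17  1.64  0.16  0.86 -1.52]
world d [ 0.001  -0.0032 -0.0549] tool share now [0.004 0.015 0.458] twist 0.0006
share after twist [0.007 0.027 0.458] rows 1.32
```

jog_arm([
  {"fingers":-1,"delta_pos":[0,0.015,0.12],"twist":0.0005},
  {"fingers":-1,"delta_pos":[0,0,0.15],"twist":0},
  {"fingers":-1,"delta_pos":[0,0,0.12],"twist":0},
  {"fingers":-1,"delta_pos":[0,0,0.04],"twist":0},
  {"fingers":-1,"delta_pos":[0,0,0],"twist":0},
])

```text
time_s: 20.72
ee_pos: [0.659, -0.1221, 0.0736]
eef_rot: [0.012, 1.0, 0.027, 0.006]
contact_force: [0.8, 0.3, -1.4]
width: 0.0237
```

```bash
python3 g.py .6585 -.1251 .064 .05
```

```text
t 20.72 pos [ 0.659  -0.1221  0.0736] yaw 0.054 tilt [ 0.012 -0.024 -1.   ] w 0.0237 F [ 0.8  0.3 -1.4] j [ 0.23  0.71 -0.16  1.66  0.18  0.77 -1.53]
world d [-0.0005 -0.003  -0.0096] tool share now [-0.007  0.023  0.08 ] twist 0.0006
share after twist [-0.006  0.025  0.08 ] rows 0.24
```

jog_arm([
  {"fingers":-1,"delta_pos":[0,0.02,0.05],"twist":0},
  {"fingers":-1,"delta_pos":[0,0,0.04],"twist":0},
  {"fingers":-1,"delta_pos":[0,0,0.02],"twist":0},
  {"fingers":-1,"delta_pos":[0,0,0.015],"twist":0},
])

```text
time_s: 21.05
ee_pos: [0.6614, -0.1245, 0.0627]
eef_rot: [0.012, 1.0, 0.027, 0.007]
contact_force: [-7.8, 0.5, 17.4]
width: 0.0236
```

```bash
python3 g.py .6585 -.1251 .064 .05
```

```text
t 21.05 pos [ 0.6614 -0.1245  0.0627] yaw 0.0539 tilt [ 0.015 -0.024 -1.   ] w 0.0236 F [-7.8  0.5 17.4] j [ 0.23  0.72 -0.15  1.66  0.18  0.75 -1.53]
world d [-0.0029 -0.0006  0.0013] tool share now [-0.024  0.004 -0.011] twist 0.0006
share after twist [-0.025  0.004 -0.011] rows 0.08
```

jog_arm([
  {"fingers":-0.6,"delta_pos":[0,0,-0.005],"twist":0},
  {"fingers":-0.2,"delta_pos":[0,0,0],"twist":0},
  {"fingers":0.1,"delta_pos":[0.0,0,0],"twist":0},
  {"fingers":0.3,"delta_pos":[0,0,0],"twist":0},
  {"fingers":0.4,"delta_pos":[0,0,-0.1],"twist":0},
  {"fingers":0.4,"delta_pos":[0,0,-0.3],"twist":0},
  {"fingers":0.4,"delta_pos":[0,0,-0.3],"twist":0},
  {"fingers":0.4,"delta_pos":[0,0,-0.3],"twist":0},
  {"fingers":0.4,"delta_pos":[-0.05,0,-0.2],"twist":0},
  {"fingers":0.4,"delta_pos":[-0.3,0,0],"twist":0},
])

```text
time_s: 21.88
ee_pos: [0.6219, -0.1219, 0.2166]
eef_rot: [0.012, 0.999, 0.028, 0.011]
contact_force: [0.5, -0.3, 1.0]
width: 0.0596
```

jog_arm([
  {"fingers":0.4,"delta_pos":[-0.2,0.25,0],"twist":0},
  {"fingers":0.4,"delta_pos":[-0.15,0.3,0],"twist":0},
  {"fingers":0.4,"delta_pos":[-0.15,0.3,0],"twist":0},
  {"fingers":0.4,"delta_pos":[-0.15,0.3,0],"twist":0},
  {"fingers":0.4,"delta_pos":[0,0.3,0],"twist":0},
  {"fingers":0.4,"delta_pos":[0,0.3,0],"twist":0},
  {"fingers":0.4,"delta_pos":[0,0.1,0],"twist":0},
  {"fingers":0.4,"delta_pos":[0,0,0],"twist":0},
  {"fingers":0.4,"delta_pos":[0,0,0],"twist":0},
])

```text
time_s: 22.63
ee_pos: [0.551, -0.3556, 0.2344]
eef_rot: [0.015, 0.999, 0.03, 0.017]
contact_force: [0.3, 0.2, -0.7]
width: 0.0595
```

```bash
python3 - <<'E'
from cell import bot
import cv2
for n in ("top","scene"):
    cv2.imwrite(f"pics/{n}9.png",bot.capture(n))
o=bot.get_obs(); print(o['time_s'],o['ee_pos'],o['width'],o['dq'].round(3))
E
```

```text
22.7333 [ 0.55155304 -0.35377123  0.2342281 ] 0.060169112941717784 [-0.02  -0.001 -0.017  0.011 -0.003 -0.002  0.002]
```

View pics/top9.png

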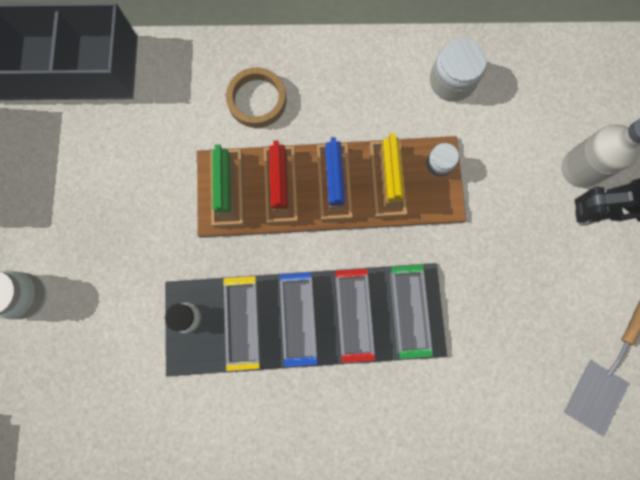

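View pics/scene9.png

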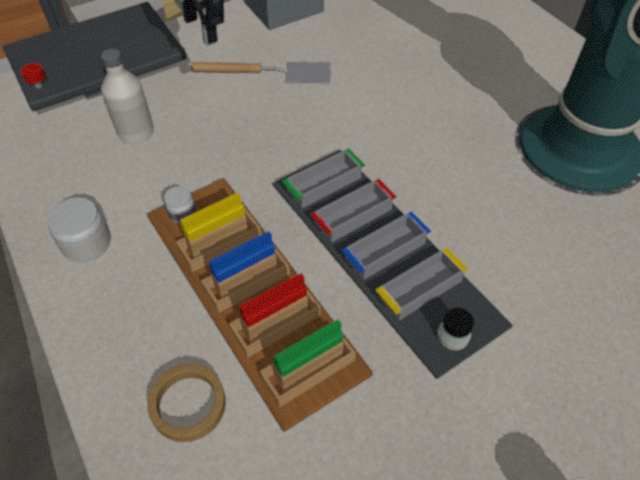

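All four stand in the press rack, left to right green, red, blue, yellow: top view columns of about 220, 278, 335 and 393. The wash rack is empty, and the jar and tin have not moved. As a last check I compare the seating heights with an overlay.

```bash
python3 - <<'E'
from h import *
im=cv2.imread("pics/scene9.png")[170:410,140:380]; im=cv2.resize(im,(600,600),interpolation=cv2.INTER_CUBIC)
p=(.64844,.00229,.049)
for y in (.1275,.0425,-.0425,-.1275):
    c=(p[0]-np.sin(p[2])*y,p[1]+np.cos(p[2])*y,p[2])
    for lx,t,z,col in ((.095,.008,.099,(255,255,255)),(.095,.024,.084,(255,0,255)),(.121,.048,.036,(0,255,255))):
        q=(proj('scene',rect(*c,lx,t,z))-[140,170]+.5)*2.5-.5
        cv2.polylines(im,[np.round(q).astype(np.int32)],True,col,1)
cv2.imwrite("pics/f.png",im)
E
```

```text
(no output)
```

View pics/f.png

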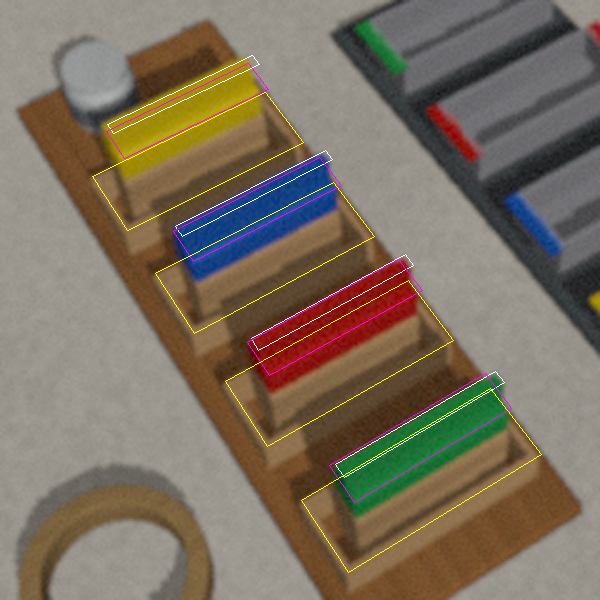

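The blade tops sit at the height expected for a squeegee on the slot floor, all four upright. I hand the job in.

```bash
python3 -c "
from cell import bot
print(bot.job_done())"
```

```text
the job is handed in; nothing more can be done
None
```

All four squeegees are now in the press rack in reverse order: green, red, blue, yellow from left to right (they stood yellow, blue, red, green on the wash rack). I handed the job in at about 23 s of the 96 s allowed, with the gripper open and well clear.

- **Last checks:** the top and scene pictures, taken after the arm backed off, show all four upright in their own slots. The wash rack is empty, and the jar and tin have not moved. A model overlay puts the blade tops at the height of a foot resting on the slot floor, within a few mm, and at most a few mm off centre along the slot.
- **What did not go cleanly:**
  - Green's foot touched its slot's right wall on the way down, at about 4 N. I moved it back to the middle before lowering it further.
  - The tool drifted by up to about 2 degrees of tilt between moves. This did not affect how the squeegees stand.
- **Forces:** the largest force I read was about 19 N, from pressing red and yellow onto the slot floor. I read forces only at the end of each move, not continuously.

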